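# Book in the vitamins: set the screen, scan, shelve

### The arm

A 7-joint arm with a two-finger parallel gripper is mounted at the origin on the work surface. World frame = base frame: x ahead of the robot, y to its left, z up, the work surface at z = 0. Lengths are in m, angles in rad, forces in N, time in s.
With the tool pointing down it reaches from about 0.35 to 0.9 m from the base axis. Payload 8.1 kg.
Tool frame: the origin (TCP) lies on the centre line of the jaws, within the pads' length; the fingertips stand 14 mm ahead of it and the grasp point (between the pads) lies 5 mm behind it; z points along the fingers, y is the direction in which the jaws open and shut (so a half turn about z gives the same grasp; the last joint's range is limited). The gripper opens to 92 mm and grips with 3 to 60 N. Pads are 19 mm wide; open, the fingers measure 130 mm over their backs; the gripper's body (75 mm by 190 mm) begins 47 mm behind the grasp point.
Start: joints at [-1.364, 0.434, 0.025, 1.573, -0.012, 1.134, -0.075], TCP at [0.191, 0.595, 0.241] pointing down, gripper open.
Joint ranges: [-2.62, 2.62], [-0.44, 2.09], [-1.27, 1.32], [0.08, 2.57], [-1.32, 4.46], [0.12, 2], [-2.74, 2.74]. Speed limits (rad/s): [2.22, 2.22, 3.01, 3.01, 3.14, 3.14, 3.14].

### API

Orientations are given as a rotation vector (axis times angle).
In Python, from cell import arm, optics gives the robot as it stands.
- The arm moves only by the shell command python3 -m creep 'ROWS' [FORCE]. ROWS is JSON, a list of rows, each an object with "translation": the shift along the tool's x, y, z in m, a list of three; "rot": the turn, a rotation vector about the tool's x, y, z in degrees, a list of three; "jaw": the finger opening in m, from 0 to 0.0918. In form: [{"translation": [x, y, z], "rot": [wx, wy, wz], "jaw": jaw}, ...]. A call has 1 to 12 rows; each row shifts and turns the commanded pose from where the row before left it, along the tool's axes as they then stand; what a row does not reach is not made up. A row lasts 1/12 s, in which the tool goes at most 41.7 mm and 7.16 degrees, less where a joint would pass 70% of its speed; a pose out of reach is approached as far as the arm can. A call is refused whole if a number of a shift passes 0.0417 or a number of a turn 7.16, either way. A call with a gripper value outside its range is refused whole. The fingers move at their own pace and stop on an object; FORCE is the grip in N (left out, the last holds). Time passes only in rows, so rows that do not move let the fingers close. It gives the time, the measured TCP pose, the force and the opening at its end, in the units of the state.
- arm.observe(): the state, without advancing time (a new reading comes with each control period).
- optics.get_image(name): name is "side" or "top"; returns the picture (420x560x3 uint8, red, green, blue); there is no depth.
- optics.camera_info(name): a dict with "fx", "fy", "cx", "cy" (pixels), "k1" (the pictures are not rectified: a ray, as slopes to the right and down, at radius r is drawn at 1 + k1 r^2 times it, then the intrinsics apply), "R" (3x3) and "t" (3): a world point X has camera coordinates R X + t. Camera axes: x right, y down, z forward; pixel columns grow to the right and rows downward; lengths in m; the calibration is good to about 2 mm. A picture is of the moment at which its call begins. camera_info takes no time and is no camera call.
- arm.sign_off(): hands the job in, once; it reports no verdict.
Trained networks look in the newest picture that a camera, given by its name, has taken for a name from the list of things; names that differ only in an ending like _2 or _b are one class to them, and where a whole thing is asked for, a point or a joint stands for the part that bears it (a point fixed in the world has none). Each returns a list of dicts, best first, with "score" (0 to 1); they miss things now and then, are a little off and sometimes report something else, mostly with a low value. They report only what shows in the picture. A call takes as long as a camera call. They do not tell look-alikes from the thing itself.
- optics.boxes_of(camera, thing): "location" ([column, row] in pixels, amid what is visible of it).
- optics.pinpoint(camera, thing): "location" ([column, row] in pixels: a listed point, or the origin of a listed thing).
The state is a dict: "clock": time; "joints": joint angles; "dq": joint speeds; "joint_efforts": joint torques, N m; "position": TCP position; "ee_rot": TCP orientation; "force": force on the tool from outside, world axes, zero at the start; "ft_torque": the same for the moment, N m; "width": opening from 0.0 (shut) to 1.0 (fully open).
Only numpy, scipy, OpenCV 4.12 (cv2) and the standard library are available. Lean on these libraries where they do the work, as an engineer would, in place of code of your own. Each camera call takes 0.05 s, during which the arm holds its last target.

### The job

Raise the stock terminal's screen until it stands open at 100 degrees from shut and leave it there. Then take the hand scanner from its dock and, going from the tallest container to the shortest, hold its window still right above the bar-code label on top of each one standing on the counter, for a good second each, about 10 cm above the label; lay the scanner back flat in its dock. Then stand all these containers upright on the white shelf board, well on it, leaving the tumbler there where it is.

Things in the scene. Friction and masses are not known exactly. Their poses are not given: they have to be found in the camera images.
- terminal: fixed rugged stock terminal like a small thick laptop: black base 160 (x) x 210 (y) x 40 mm high, keyboard on top; origin at the centre of its underside; front (its -x side) faces the robot. The screen's hinge line runs parallel to its y axis at x = +80 mm, z = +50 mm in this frame
- screen (a joint): angle of the screen in rad: 0 shut (flat on the base), growing as its front edge is raised; stop at 2.4; 100 degrees = 1.745. Stiff friction hinge (0.7 N m; about 5 N at the handle), stays where it is left; the start is 0 to 0.2
- screen_hinge (a point): middle of the screen's hinge line
- screen_handle (a point): middle of the rubber carrying handle on the screen's front edge: round bar 10 mm thick, 110 mm long, parallel to the hinge, 205 mm from the hinge line, 40 mm open gap between bar and screen edge (struts at the bar's ends). Shut, the bar is 50 mm above the counter and overhangs free in front of the base. It can turn between the finger pads
- dock: fixed white shallow open tray, 210 (x) x 100 (y) mm outside, wall 5 mm, rim 14 mm above the counter, inner floor 5 mm above the counter, in which the scanner lies; origin at the centre of its underside
- scanner: loose hand scanner, 180 mm long, 180 g. Origin on its underside below the balance point, x along it to the head, z up. Grey head x = 25 to 85 mm, 62 mm wide, z = 0 to 50 mm. Black handle 30 mm wide, x = -95 to 25 mm, z = 20 to 46 mm; grip it across y at x = 0. Starts in the dock, axes as the dock's; its z in the dock's frame is then 5 mm
- scanner_window (a point): dark red reading window in the middle of the underside of the scanner's head, at x = 55, y = 0, z = 0 mm of the scanner; looks along the scanner's -z (straight down when level) and reads labels 30 to 160 mm below it
- shelf: fixed narrow white melamine board, 140 (x) x 540 mm (y), its top 50 mm above the counter; origin at counter height under its centre. A white tumbler stands on it at about y = -225 mm of this frame; leave it there; the rest is free
- tub: tall white vitamin tub with a 30 mm high grey cap 64 mm across, body 62 mm across; origin at the centre of its underside, z up when upright. Height 145 mm. Grip the cap across from above. May be absent (None).
- tub_label (a point): centre of the top of the tub, the bar-code label (26 mm square)
- bottle: teal pill bottle, 52 mm across up to 85 mm height, with a white flip cap 38 mm across above that; origin at the centre of its underside, z up when upright. Height 115 mm. Grip the body below the cap, about 75 mm above its underside. May be absent (None).
- bottle_label (a point): centre of the top of the pill bottle, the bar-code label
- jar: squat amber glass jar, 66 mm across, with a 22 mm high black lid 68 mm across; origin at the centre of its underside, z up when upright. Height 85 mm. Grip the lid across from above. May be absent (None).
- jar_label (a point): centre of the top of the jar, the bar-code label
- tin: steel tin, 66 mm across; origin at the centre of its underside, z up when upright. Height 65 mm. Grip it across from above. May be absent (None).
- tin_label (a point): centre of the top of the tin, the bar-code label
- tumbler: bystander, to be left alone: white tumbler, 64 mm across, 90 mm high, on the shelf board; origin at the centre of its underside
Not all that is in view belongs to the job. Leave any orange or yellow look-alike of the scanner alone.

How it is judged:
On the way, in this order (a step that is already met when the one before it is completed fails the run):
1. screen raised to 100 degrees (within 6) and let go (value of joint screen between 1.64 and 1.85 rad and velocity of joint screen between -0.02 and 0.02 rad/s and contact force between the fingers and screen below 0.1 N), for 0.5 s.
2. tall tub (if there) scanned where it stands on the counter: scanner's window 30 to 160 mm above its label, kept within 18 mm of centred both ways for 1 s (x of tub_label in the frame of scanner between 0.037 and 0.073 m and y of tub_label in the frame of scanner between -0.018 and 0.018 m and z of tub_label in the frame of scanner between -0.16 and -0.03 m and height (world z) of tub below 0.03 m and angle between tub's own z axis and vertical below 0.15 rad), for 1 s.
3. pill bottle (if there) scanned where it stands on the counter: scanner's window 30 to 160 mm above its label, kept within 18 mm of centred both ways for 1 s (x of bottle_label in the frame of scanner between 0.037 and 0.073 m and y of bottle_label in the frame of scanner between -0.018 and 0.018 m and z of bottle_label in the frame of scanner between -0.16 and -0.03 m and height (world z) of bottle below 0.03 m and angle between bottle's own z axis and vertical below 0.15 rad), for 1 s.
4. squat jar (if there) scanned where it stands on the counter: scanner's window 30 to 160 mm above its label, kept within 18 mm of centred both ways for 1 s (x of jar_label in the frame of scanner between 0.037 and 0.073 m and y of jar_label in the frame of scanner between -0.018 and 0.018 m and z of jar_label in the frame of scanner between -0.16 and -0.03 m and height (world z) of jar below 0.03 m and angle between jar's own z axis and vertical below 0.15 rad), for 1 s.
5. tin (if there) scanned where it stands on the counter: scanner's window 30 to 160 mm above its label, kept within 18 mm of centred both ways for 1 s (x of tin_label in the frame of scanner between 0.037 and 0.073 m and y of tin_label in the frame of scanner between -0.018 and 0.018 m and z of tin_label in the frame of scanner between -0.16 and -0.03 m and height (world z) of tin below 0.03 m and angle between tin's own z axis and vertical below 0.15 rad), for 1 s.
6. scanner laid back flat in its dock and let go (x of scanner in the frame of dock between -0.022 and 0.022 m and y of scanner in the frame of dock between -0.022 and 0.022 m and z of scanner in the frame of dock below 0.013 m and angle between scanner's own z axis and vertical below 0.08 rad and angle between the x axis of scanner and the x axis of dock, either way round below 0.3 rad and contact force between the fingers and scanner below 0.1 N), for 0.3 s.
At the end, for the whole second after the job is handed in: The screen stands at 94 to 106 degrees; the scanner lies flat in its dock (centre within 22 mm each way, along it within 17 degrees); every container that is there stands upright and still on the shelf board, its centre within 45 mm of the board's centre line and at least 20 mm from its ends (value of joint screen between 1.64 and 1.85 rad and x of scanner in the frame of dock between -0.022 and 0.022 m and y of scanner in the frame of dock between -0.022 and 0.022 m and z of scanner in the frame of dock below 0.013 m and angle between scanner's own z axis and vertical below 0.08 rad and angle between the x axis of scanner and the x axis of dock, either way round below 0.3 rad and x of tub in the frame of shelf between -0.045 and 0.045 m and y of tub in the frame of shelf between -0.25 and 0.25 m and z of tub in the frame of shelf between 0.044 and 0.058 m and angle between each of tub, bottle, jar, tin's own z axis and vertical below 0.1 rad and linear speed of each of tub, bottle, jar, tin below 0.02 m/s and x of bottle in the frame of shelf between -0.045 and 0.045 m and y of bottle in the frame of shelf between -0.25 and 0.25 m and z of bottle in the frame of shelf between 0.044 and 0.058 m and x of jar in the frame of shelf between -0.045 and 0.045 m and y of jar in the frame of shelf between -0.25 and 0.25 m and z of jar in the frame of shelf between 0.044 and 0.058 m and x of tin in the frame of shelf between -0.045 and 0.045 m and y of tin in the frame of shelf between -0.25 and 0.25 m and z of tin in the frame of shelf between 0.044 and 0.058 m); the robot touches nothing.
It fails at once if the tumbler on the shelf shifted by more than 30 mm (distance of tumbler from where it was at the start of the episode above 0.03 m).
Of tub, bottle, jar, tin only 3 to 4 are there at a start; the rules pass over those that are not, and their reading is None.
At some moment in a run one of jar, tin may be knocked a few centimetres aside while the robot is not near it.
It also fails if it takes over 210 s, if anything falls off the work surface, if the arm or the gripper's body presses on something with over 40 N, if the wrist force passes 120 N, or if a joint passes its speed limit or range.

## Working session

There is one attempt and no reset: what is moved stays moved. The work goes in short steps, Python scripts to look and compute and a shell command to move; the robot and the scene stay as the last step left them, time stands still between calls to the robot, and variables do not carry over. Pictures are saved under pics/ and viewed, and the job is handed in when it is done.

```bash
ls; mkdir -p pics; python3 - <<'E'
from cell import arm, optics
import cv2, numpy as np
s=arm.observe(); print({k:np.round(v,3).tolist() for k,v in s.items()})
for n in("side","top"):
    im=optics.get_image(n); cv2.imwrite(f"pics/{n}0.png",im[:,:,::-1])
    c=optics.camera_info(n); print(n,{k:np.round(v,4).tolist() for k,v in c.items()})
E
```

```text
pics
{'clock': 0.0, 'joints': [-1.364, 0.435, 0.025, 1.574, -0.012, 1.134, -0.075], 'dq': [0.002, -0.001, -0.0, 0.001, 0.001, -0.001, 0.001], 'joint_efforts': [-0.0, -66.786, 0.985, -31.447, -0.06, 0.043, 0.0], 'position': [0.19, 0.595, 0.24], 'ee_rot': [-0.485, -3.104, 0.003], 'force': [-0.776, 0.098, 0.234], 'ft_torque': [0.022, -0.002, 0.033], 'width': 1.001}
side {'fx': 531.7101, 'fy': 531.7101, 'cx': 290.9748, 'cy': 205.6193, 'k1': 0.0075, 'R': [[0.6177, -0.7862, -0.0173], [-0.5642, -0.4278, -0.7061], [0.5478, 0.446, -0.7079]], 't': [-0.3701, 0.2924, 1.702]}
top {'fx': 454.859, 'fy': 454.859, 'cx': 283.3063, 'cy': 210.1718, 'k1': -0.1092, 'R': [[-0.0111, -0.9999, 0.0098], [-0.9976, 0.0104, -0.0688], [0.0687, -0.0106, -0.9976]], 't': [-0.1257, 0.4566, 1.5282]}
```

View pics/side0.png

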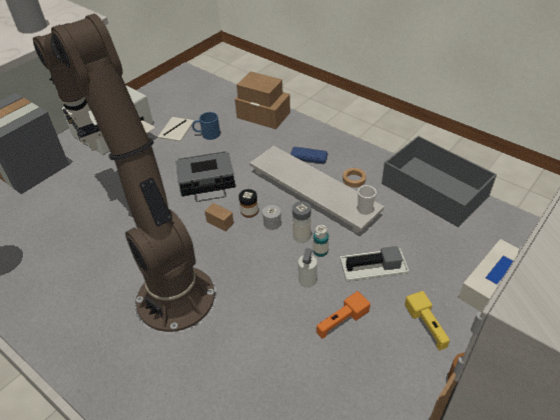

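View pics/top0.png

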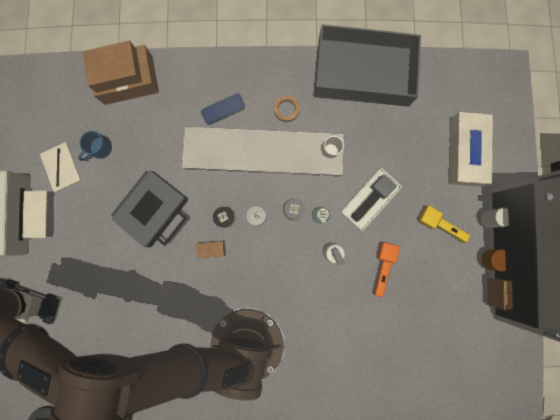

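```bash
cat > h.py <<'E'
from cell import arm, optics
import cv2, numpy as np
from scipy.spatial.transform import Rotation as Ro
from scipy.optimize import least_squares
C={n:optics.camera_info(n) for n in("side","top")}
def proj(n,X):
    c=C[n]; p=np.asarray(c["R"])@np.asarray(X)+np.asarray(c["t"]); a=p[:2]/p[2]; a=a*(1+c["k1"]*(a@a))
    return np.array([c["fx"]*a[0]+c["cx"],c["fy"]*a[1]+c["cy"]])
def tri(obs,x0=(0.5,0,.05)):
    r=least_squares(lambda X:np.concatenate([proj(n,X)-np.array(p) for n,p in obs]),x0)
    return r.x, np.sqrt(np.mean(r.fun**2))
def onz(n,p,z):
    r=least_squares(lambda a:proj(n,[a[0],a[1],z])-np.array(p),[.5,0]); return r.x
def snap(tag):
    for n in("side","top"):
        im=optics.get_image(n); cv2.imwrite(f"pics/{n}_{tag}.png",im[:,:,::-1])
def crop(n,c,w,tag,s=8):
    im=optics.get_image(n); x,y=map(int,c); a=im[max(0,y-w):y+w,max(0,x-w):x+w]
    cv2.imwrite(f"pics/{tag}.png",cv2.resize(a,None,fx=s,fy=s,interpolation=cv2.INTER_CUBIC)[:,:,::-1]); print(tag,"origin",max(0,x-w),max(0,y-w),"scale",s)
def pp(thing,k=2):
    o={}
    for n in("side","top"):
        o[n]=[(np.round(d["location"],1).tolist(),round(d["score"],2)) for d in optics.pinpoint(n,thing)[:k]]
    return o
def delta(target_pos,target_R=None):
    s=arm.observe(); R=Ro.from_rotvec(s["ee_rot"]); d=R.inv().apply(np.array(target_pos)-s["position"])
    out=[np.round(d,4).tolist()]
    if target_R is not None: out.append(np.round(np.degrees((R.inv()*target_R).as_rotvec()),2).tolist())
    return out
def down(yawy):  # tool z down, tool y along world angle yawy (rad)
    y=np.array([np.cos(yawy),np.sin(yawy),0]); z=np.array([0,0,-1.]); x=np.cross(y,z)
    return Ro.from_matrix(np.stack([x,y,z],1))
def st():
    s=arm.observe(); R=Ro.from_rotvec(s["ee_rot"]).as_matrix()
    print("t",round(s["clock"],2),"pos",np.round(s["position"],4),"F",np.round(s["force"],1),"w",round(s["width"],3)); print("R",np.round(R,3).tolist()); print("q",np.round(s["joints"],2))
E
python3 - <<'E'
from h import *
for n in("side","top"): optics.get_image(n)
for t in "screen_hinge screen_handle terminal dock scanner scanner_window shelf tub_label bottle_label jar_label tin_label tub bottle jar tin tumbler".split():
    o=pp(t); l=f"{t} {o}"
    try:
        X,e=tri([(n,o[n][0][0]) for n in o]); l+=f"\n    {np.round(X,4)} {e:.2f}"
    except Exception as ex: l+=" none"
    print(l)
st()
E
```

```text
screen_hinge {'side': [([202.9, 157.3], 0.67), ([308.5, 207.8], 0.48)], 'top': [([128.6, 192.5], 0.64), ([220.8, 214.0], 0.55)]}
    [0.5212 0.3926 0.0349] 0.55
screen_handle {'side': [([206.9, 187.6], 0.8)], 'top': [([173.9, 230.0], 0.56)]}
    [0.3904 0.2329 0.056 ] 0.00
terminal {'side': [([202.6, 178.1], 0.85), ([372.9, 268.8], 0.43)], 'top': [([149.8, 211.4], 0.62), ([381.9, 188.7], 0.16)]}
    [0.4563 0.3299 0.0032] 0.13
dock {'side': [([271.6, 209.5], 0.72), ([366.1, 266.3], 0.58)], 'top': [([370.6, 199.3], 0.75)]}
    [ 0.382  -0.2799  0.2887] 32.25
scanner {'side': [([430.3, 321.5], 0.89), ([372.7, 264.0], 0.6)], 'top': [([379.6, 266.0], 0.77), ([441.7, 226.4], 0.65)]}
    [ 0.3589 -0.5958 -0.0641] 29.11
scanner_window {'side': [([418.9, 310.6], 0.91), ([392.1, 261.0], 0.74)], 'top': [([428.7, 217.7], 0.93), ([379.6, 189.6], 0.92)]}
    [ 0.4263 -0.6387 -0.0018] 0.44
shelf {'side': [([314.8, 190.5], 0.85), ([321.3, 225.8], 0.35)], 'top': [([263.4, 152.8], 0.71)]}
    [ 0.6562 -0.0665  0.0109] 0.61
tub_label {'side': [([304.0, 205.2], 0.77)], 'top': [([290.2, 211.8], 0.77), (
[... 574 characters left out ...]
453 -0.1658  0.0196] 1.48
bottle {'side': [([322.8, 249.2], 0.84), ([203.2, 182.8], 0.41)], 'top': [([318.1, 214.8], 0.63)]}
    [ 0.4431 -0.2545  0.0006] 1.22
jar {'side': [([251.2, 211.6], 0.74)], 'top': [([224.8, 221.1], 0.76), ([129.7, 188.5], 0.65)]}
    [0.4265 0.0635 0.003 ] 1.83
tin {'side': [([269.3, 221.7], 0.66)], 'top': [([257.0, 215.0], 0.64), ([128.5, 189.4], 0.33)]}
    [ 0.4365 -0.0365  0.0057] 1.22
tumbler {'side': [([363.9, 205.6], 0.83)], 'top': [([329.6, 150.3], 0.63)]}
    [ 0.6506 -0.2874  0.068 ] 0.31
t 1.8 pos [0.1906 0.5953 0.2408] F [ 0.2 -0.2 -0.5] w 1.003
R [[-0.952, 0.305, 0.0], [0.305, 0.952, 0.0], [-0.0, 0.0, -1.0]]
q [-1.36  0.43  0.03  1.57 -0.01  1.13 -0.08]
```

```bash
python3 - <<'E'
from h import *
crop("side",(205,175),45,"term_s"); crop("top",(150,208),45,"term_t"); crop("top",(335,225),50,"mid_t")
E
```

```text
term_s origin 160 130 scale 8
term_t origin 105 163 scale 8
mid_t origin 285 175 scale 8
```

View pics/term_s.png

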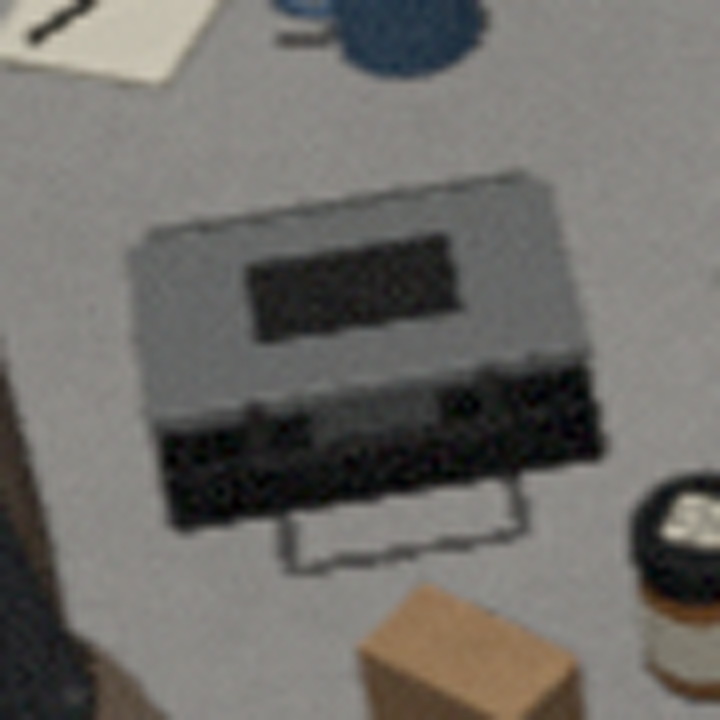

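View pics/term_t.png

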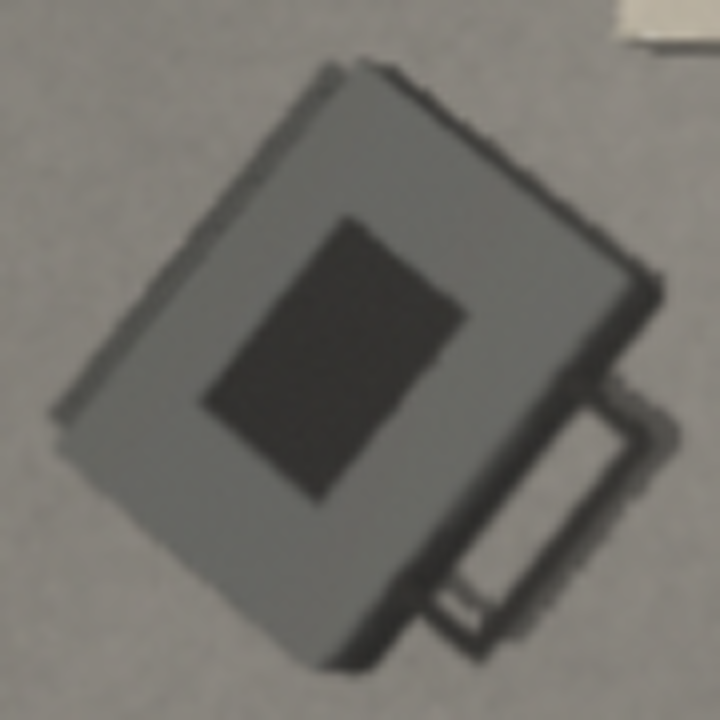

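View pics/mid_t.png

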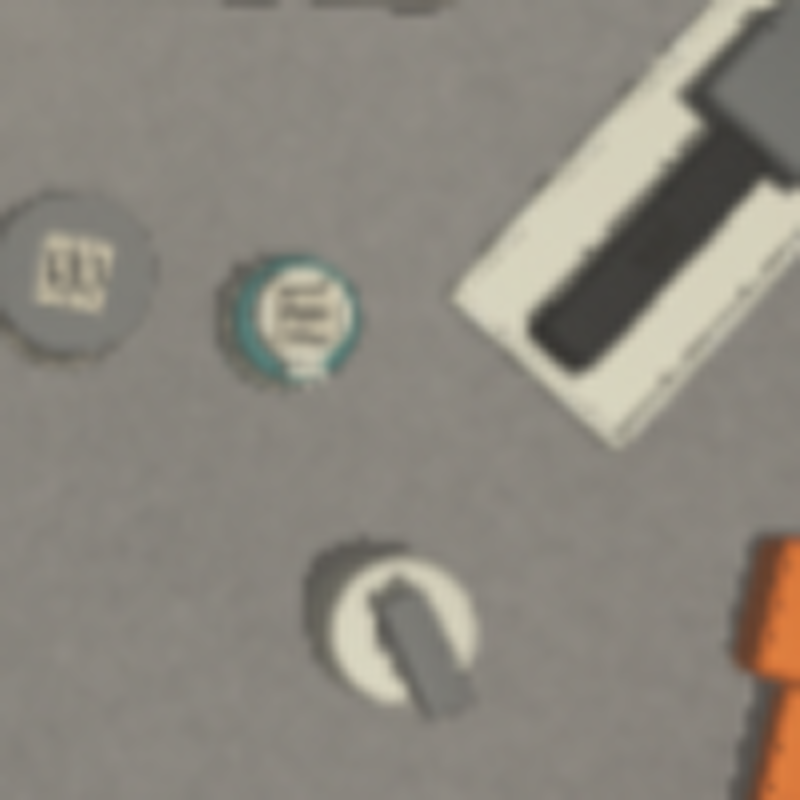

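```bash
python3 - <<'E'
from h import *
A,e=tri([("top",(185-.2,218.2)),("side",(225.6,196.9))]);print("end1",A,e)
B,e=tri([("top",(165,244.7)),("side",(196.6,201.3))]);print("end2",B,e)
print("len",np.linalg.norm(A-B),"mid",(A+B)/2)
# screen top back corners: top crop (345,62),(55,415)? side back corners (530,172),(140,235)
P,e=tri([("top",(105+335/8-.5,163+62/8)),("side",(160+535/8,130+175/8))]);print(P,e)
Q,e=tri([("top",(105+52/8,163+425/8)),("side",(160+135/8,130+240/8))]);print(Q,e,(P+Q)/2)
# model fit terminal: yaw, x,y, screen angle
def mod(v,l):
    x,y,yaw,th=v; c,s=np.cos(yaw),np.sin(yaw)
    # handle at hinge + 205*(−cos th, , sin th)
    px=0.08-0.205*np.cos(th); pz=.05+.205*np.sin(th)
    return np.array([x+c*px-s*l,y+s*px+c*l,pz])
obs=[("top",(184.8,218.2),-.055),("side",(225.6,196.9),-.055),("top",(165,244.7),.055),("side",(196.6,201.3),.055)]
cor=[]
def f(v):
    r=[proj(n,mod(v,l))-p for n,p,l in obs]
    x,y,yaw,th=v; c,s=np.cos(yaw),np.sin(yaw)
    for n,p,(a,b,z) in base: r.append(proj(n,[x+c*a-s*b,y+s*a+c*b,z])-p)
    return np.concatenate(r)
# base front bottom corners in side: (180,527),(603,460)
base=[("side",(160+178/8,130+527/8),(-.08,.105,0)),("side",(160+603/8,130+460/8),(-.08,-.105,0))]
r=least_squares(f,[.456,.33,.7,.1]);print(r.x,np.round(r.fun,1))
E
```

```text
end1 [ 0.4381078   0.20517491 -0.01285698] 1.657223939948289
end2 [ 0.34774529  0.27124336 -0.0042653 ] 1.9004231612826228
len 0.11226860732551541 mid [ 0.39292654  0.23820913 -0.00856114]
[0.59328606 0.32795462 0.04749831] 0.7100819344295912
[0.43890921 0.44807953 0.0479143 ] 0.027727401190869985 [0.51609763 0.38801708 0.0477063 ]
[ 0.46802765  0.32542288  0.87607702 -0.27717176] [ 2.7 -0.8 -2.2 -0.3  2.2 -2.6 -2.  -0.2 -1.9 -0.4 -0.5 -0.6]
```

```bash
python3 - <<'E'
from h import *
T=lambda a,b:(105+a/8-.5+.5/8,163+b/8-.5+.5/8); S=lambda a,b:(160+a/8-.5+.5/8,130+b/8-.5+.5/8)
for nm,t,s in(("fR",(640,275),(588,352)),("fL",(312,668),(152,430)),("bR",(350,62),(540,175)),("bL",(55,430),(132,245)),("strR",(590,385),(490,372)),("strL",(425,595),(255,410))):
    print(nm,tri([("top",T(*t)),("side",S(*s))]))
for z in(.05,.06,.07): print(z,onz("top",(173.9,230),z),onz("top",(174.5,230.6),z),onz("side",(206.9,187.6),z))
E
python3 - <<'E'
from h import *
crop("side",(208,190),22,"han_s",24) if 0 else crop("side",(208,190),22,"han_s",16)
E
```

```text
fR (array([0.49784642, 0.19570637, 0.06953607]), np.float64(0.2744602635583639))
fL (array([0.3389713 , 0.33233646, 0.0604015 ]), np.float64(0.3219392521083297))
bR (array([0.59223814, 0.32101574, 0.05385604]), np.float64(0.23020453161048315))
bL (array([0.4376043 , 0.44943129, 0.04699113]), np.float64(0.27430221422577855))
strR (array([0.45184346, 0.21404664, 0.07982144]), np.float64(0.3024381064270554))
strL (array([0.36642267, 0.28189427, 0.08053506]), np.float64(0.3934261833040443))
0.05 [0.39059259 0.23428633] [0.38858053 0.23226397] [0.394528   0.23806978]
0.06 [0.39031741 0.23197345] [0.3883187  0.22996451] [0.38764019 0.22948615]
0.07 [0.39004223 0.22966057] [0.38805687 0.22766505] [0.38075238 0.22090251]
han_s origin 186 168 scale 16
```

View pics/han_s.png

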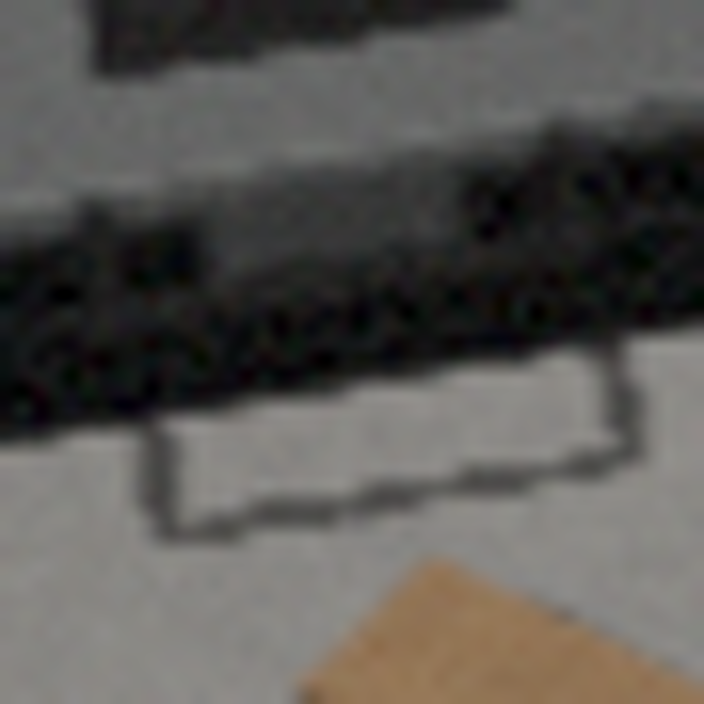

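```bash
python3 - <<'E'
from h import *
print(delta([.389,.232,.10],down(np.radians(51.2))))
E
```

```text
[[-0.2997, -0.2854, 0.1407], [-0.0, 0.0, 21.05]]
```

```bash
python3 -m creep '[{"translation":[-0.025,-0.0238,0.008],"rot":[0,0,0],"jaw":0.03},{"translation":[-0.025,-0.0238,0.008],"rot":[0,0,0],"jaw":0.03},{"translation":[-0.025,-0.0238,0.008],"rot":[0,0,0],"jaw":0.03},{"translation":[-0.025,-0.0238,0.008],"rot":[0,0,0],"jaw":0.03},{"translation":[-0.025,-0.0238,0.008],"rot":[0,0,0],"jaw":0.03},{"translation":[-0.025,-0.0238,0.008],"rot":[0,0,0],"jaw":0.03},{"translation":[-0.025,-0.0238,0.008],"rot":[0,0,0],"jaw":0.03},{"translation":[-0.025,-0.0238,0.008],"rot":[0,0,0],"jaw":0.03},{"translation":[-0.025,-0.0238,0.008],"rot":[0,0,0],"jaw":0.03},{"translation":[-0.025,-0.0238,0.008],"rot":[0,0,0],"jaw":0.03},{"translation":[-0.025,-0.0238,0.008],"rot":[0,0,0],"jaw":0.03},{"translation":[-0.025,-0.0238,0.008],"rot":[0,0,0],"jaw":0.03}]'; python3 -m creep '[{"translation":[0,0,0],"rot":[0,0,7],"jaw":0.03},{"translation":[0,0,0],"rot":[0,0,7],"jaw":0.03},{"translation":[0,0,0],"rot":[0,0,7],"jaw":0.03},{"translation":[0,0,0],"rot":[0,0,0],"jaw":0.03},{"translation":[0,0,0],"rot":[0,0,0],"jaw":0.03}]'; python3 - <<'E'
from h import *
st(); print(delta([.389,.232,.055],down(np.radians(51.2))))
snap("a")
E
```

```text
clock: 3.0
position: [0.3898, 0.2304, 0.1447]
ee_rot: [0.484, 3.103, 0.001]
force: [0.5, 0.6, -0.6]
width: 0.328
clock: 3.42
position: [0.3892, 0.2319, 0.1448]
ee_rot: [1.036, 2.965, 0.0]
force: [-0.4, -0.0, -0.6]
width: 0.327
t 3.42 pos [0.3892 0.2319 0.1448] F [-0.4 -0.  -0.6] w 0.327
R [[-0.782, 0.623, 0.0], [0.623, 0.782, 0.0], [-0.0, 0.0, -1.0]]
q [-0.83  0.27  0.22  2.11 -0.08  0.76  0.34]
[[0.0002, -0.0001, 0.0898], [0.01, 0.01, 0.27]]
```

```bash
python3 - <<'E'
from h import *
crop("top",(165,220),45,"ct1"); crop("side",(205,180),45,"cs1")
E
```

```text
ct1 origin 120 175 scale 8
cs1 origin 160 135 scale 8
```

View pics/ct1.png

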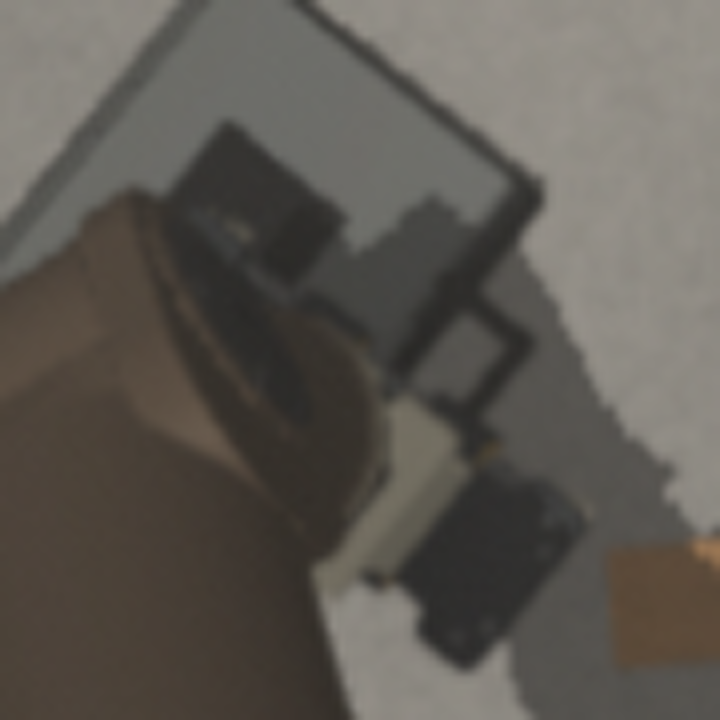

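View pics/cs1.png

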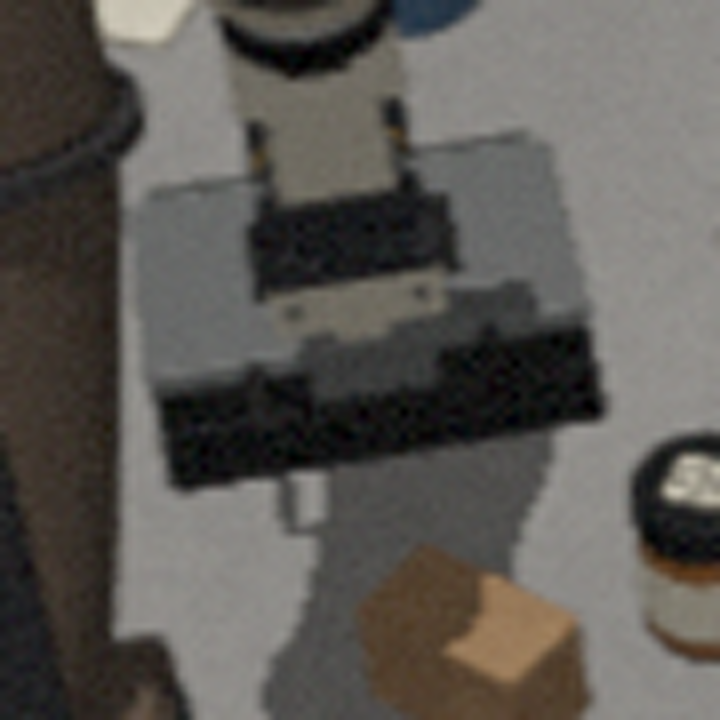

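```bash
python3 -m creep '[{"translation":[0,0,0.015],"rot":[0,0,0],"jaw":0.03},{"translation":[0,0,0.015],"rot":[0,0,0],"jaw":0.03},{"translation":[0,0,0.015],"rot":[0,0,0],"jaw":0.03},{"translation":[0,0,0.015],"rot":[0,0,0],"jaw":0.03},{"translation":[0,0,0],"rot":[0,0,0],"jaw":0.03},{"translation":[0,0,0],"rot":[0,0,0],"jaw":0.03}]'; python3 -m creep '[{"translation":[0,0,0.01],"rot":[0,0,0],"jaw":0.03},{"translation":[0,0,0.01],"rot":[0,0,0],"jaw":0.03},{"translation":[0,0,0.01],"rot":[0,0,0],"jaw":0.03},{"translation":[0,0,0],"rot":[0,0,0],"jaw":0.03},{"translation":[0,0,0],"rot":[0,0,0],"jaw":0.03}]'
```

```text
clock: 4.12
position: [0.3888, 0.2315, 0.0845]
ee_rot: [-1.04, -2.963, 0.002]
force: [-0.5, -0.1, -0.5]
width: 0.324
clock: 4.53
position: [0.3894, 0.2319, 0.0554]
ee_rot: [1.042, 2.964, 0.0]
force: [-0.5, -0.0, 0.7]
width: 0.326
```

```bash
python3 -m creep '[{"translation":[0,0,0],"rot":[0,0,0],"jaw":0.0},{"translation":[0,0,0],"rot":[0,0,0],"jaw":0.0},{"translation":[0,0,0],"rot":[0,0,0],"jaw":0.0},{"translation":[0,0,0],"rot":[0,0,0],"jaw":0.0},{"translation":[0,0,0],"rot":[0,0,0],"jaw":0.0},{"translation":[0,0,0],"rot":[0,0,0],"jaw":0.0}]' 30; python3 - <<'E'
from h import *
st()
E
```

```text
clock: 5.03
position: [0.3873, 0.2294, 0.0545]
ee_rot: [-1.043, -2.961, 0.007]
force: [-4.2, -8.1, 1.9]
width: 0.098
t 5.03 pos [0.3873 0.2294 0.0545] F [-4.2 -8.1  1.9] w 0.098
R [[-0.779, 0.627, -0.004], [0.627, 0.779, -0.003], [0.001, -0.005, -1.0]]
q [-0.79  0.43  0.18  2.19 -0.14  0.53  0.39]
```

```bash
python3 - <<'E'
import numpy as np
t=np.linspace(.05,1.72,25); h=-.205*np.cos(t); z=.205*np.sin(t)
for i in range(24): print(i,round(t[i+1],2),"[0,%.4f,%.4f]"%(h[i+1]-h[i],-(z[i+1]-z[i])))
E
```

```text
0 0.12 [0,0.0012,-0.0142]
1 0.19 [0,0.0022,-0.0141]
2 0.26 [0,0.0032,-0.0139]
3 0.33 [0,0.0041,-0.0137]
4 0.4 [0,0.0051,-0.0133]
5 0.47 [0,0.0060,-0.0129]
6 0.54 [0,0.0069,-0.0125]
7 0.61 [0,0.0077,-0.0120]
8 0.68 [0,0.0085,-0.0114]
9 0.75 [0,0.0093,-0.0108]
10 0.82 [0,0.0100,-0.0101]
11 0.88 [0,0.0107,-0.0094]
12 0.95 [0,0.0113,-0.0086]
13 1.02 [0,0.0119,-0.0078]
14 1.09 [0,0.0124,-0.0070]
15 1.16 [0,0.0129,-0.0061]
16 1.23 [0,0.0133,-0.0052]
17 1.3 [0,0.0136,-0.0043]
18 1.37 [0,0.0139,-0.0033]
19 1.44 [0,0.0141,-0.0023]
20 1.51 [0,0.0142,-0.0013]
21 1.58 [0,0.0143,-0.0004]
22 1.65 [0,0.0142,0.0006]
23 1.72 [0,0.0142,0.0016]
```

```bash
python3 -m creep '[{"translation":[0,-0.003,0],"rot":[0,0,0],"jaw":0.0},{"translation":[0,0.0012,-0.0142],"rot":[0,0,0],"jaw":0.0},{"translation":[0,0.0022,-0.0141],"rot":[0,0,0],"jaw":0.0},{"translation":[0,0.0032,-0.0139],"rot":[0,0,0],"jaw":0.0},{"translation":[0,0.0041,-0.0137],"rot":[0,0,0],"jaw":0.0},{"translation":[0,0,0],"rot":[0,0,0],"jaw":0.0},{"translation":[0,0,0],"rot":[0,0,0],"jaw":0.0}]'
```

```text
clock: 5.62
position: [0.3968, 0.241, 0.1126]
ee_rot: [1.039, 2.96, 0.012]
force: [5.4, 7.5, -3.1]
width: 0.097
```

```bash
python3 -m creep '[{"translation":[0,0.0095,-0.0129],"rot":[0,0,0],"jaw":0.0},{"translation":[0,0.0069,-0.0125],"rot":[0,0,0],"jaw":0.0},{"translation":[0,0.0077,-0.0120],"rot":[0,0,0],"jaw":0.0},{"translation":[0,0.0085,-0.0114],"rot":[0,0,0],"jaw":0.0},{"translation":[0,0.0093,-0.0108],"rot":[0,0,0],"jaw":0.0},{"translation":[0,0.0100,-0.0101],"rot":[0,0,0],"jaw":0.0},{"translation":[0,0.0107,-0.0094],"rot":[0,0,0],"jaw":0.0},{"translation":[0,0,0],"rot":[0,0,0],"jaw":0.0},{"translation":[0,0,0],"rot":[0,0,0],"jaw":0.0}]'
```

```text
clock: 6.37
position: [0.4322, 0.2852, 0.191]
ee_rot: [-1.042, -2.962, 0.004]
force: [-10.6, -8.8, 18.3]
width: 0.095
```

```bash
python3 -m creep '[{"translation":[0,0.0090,-0.0108],"rot":[0,0,0],"jaw":0.0},{"translation":[0,0.0119,-0.0080],"rot":[0,0,0],"jaw":0.0},{"translation":[0,0.0124,-0.0072],"rot":[0,0,0],"jaw":0.0},{"translation":[0,0.0129,-0.0063],"rot":[0,0,0],"jaw":0.0},{"translation":[0,0.0133,-0.0052],"rot":[0,0,0],"jaw":0.0},{"translation":[0,0,0],"rot":[0,0,0],"jaw":0.0},{"translation":[0,0,0],"rot":[0,0,0],"jaw":0.0}]'
```

```text
clock: 6.95
position: [0.4712, 0.3339, 0.2283]
ee_rot: [1.041, 2.963, 0.004]
force: [-0.0, 0.7, 5.5]
width: 0.095
```

```bash
python3 - <<'E'
import numpy as np
t=np.linspace(1.222,1.745,8); h=-.205*np.cos(t); z=.205*np.sin(t)
for i in range(7): print("[0,%.4f,%.4f]"%(h[i+1]-h[i],-(z[i+1]-z[i])))
E
```

```text
[0,0.0146,-0.0047]
[0,0.0149,-0.0036]
[0,0.0151,-0.0025]
[0,0.0153,-0.0013]
[0,0.0153,-0.0002]
[0,0.0153,0.0010]
[0,0.0152,0.0021]
```

```bash
python3 -m creep '[{"translation":[0,0.0146,-0.0047],"rot":[0,0,0],"jaw":0.0},{"translation":[0,0.0149,-0.0036],"rot":[0,0,0],"jaw":0.0},{"translation":[0,0.0151,-0.0025],"rot":[0,0,0],"jaw":0.0},{"translation":[0,0.0153,-0.0013],"rot":[0,0,0],"jaw":0.0},{"translation":[0,0.0153,-0.0002],"rot":[0,0,0],"jaw":0.0},{"translation":[0,0.0153,0.0010],"rot":[0,0,0],"jaw":0.0},{"translation":[0,0.0152,0.0021],"rot":[0,0,0],"jaw":0.0},{"translation":[0,0,0],"rot":[0,0,0],"jaw":0.0},{"translation":[0,0,0],"rot":[0,0,0],"jaw":0.0}]'; python3 - <<'E'
from h import *
p=arm.observe()["position"]
P=np.array([[.3873,.2294,.0545],[.3968,.241,.1126],[.4322,.2852,.191],[.4712,.3339,.2283],p])
u=np.array([.627,.779]); u/=np.linalg.norm(u)
H=(P[:,:2]-P[0,:2])@u; Z=P[:,2]
from scipy.optimize import least_squares
r=least_squares(lambda c:np.hypot(H-c[0],Z-c[1])-.205,[.2,.04]); print(r.x,r.fun*1000)
print(np.arctan2(Z-r.x[1],r.x[0]-H))
r=least_squares(lambda c:np.hypot(H-c[0],Z-c[1])-c[2],[.2,.04,.2]); print(r.x,r.fun*1000); print(np.arctan2(Z-r.x[1],r.x[0]-H))
snap("b"); 
E
```

```text
clock: 7.7
position: [0.5374, 0.4159, 0.2366]
ee_rot: [1.042, 2.962, 0.003]
force: [3.6, 1.3, 0.6]
width: 0.096
[0.20429022 0.03499074] [ 0.21965501 -0.41117041 -0.20776278  0.68759251 -0.35815724]
[0.09520905 0.38908571 0.86607614 1.22210237 1.74319566]
[0.20389226 0.03549888 0.20444708] [ 0.32864717 -0.41897323 -0.29974342  0.6270811  -0.23701162]
[0.09292359 0.38752124 0.86594868 1.22307955 1.74554241]
```

View pics/side_b.png

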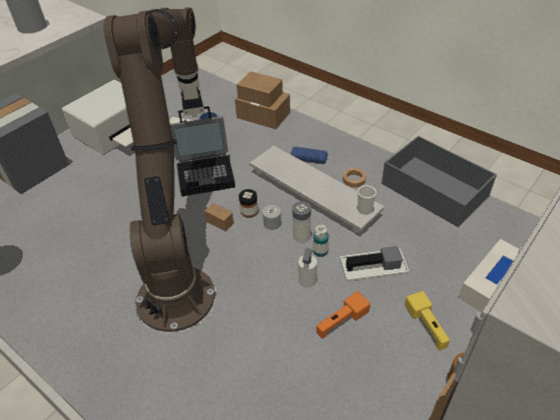

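```bash
python3 -m creep '[{"translation":[0,0,0],"rot":[0,0,0],"jaw":0.03},{"translation":[0,0,0],"rot":[0,0,0],"jaw":0.03},{"translation":[0,0,0],"rot":[0,0,0],"jaw":0.03},{"translation":[0,0,0],"rot":[0,0,0],"jaw":0.03},{"translation":[0,0,-0.01],"rot":[0,0,0],"jaw":0.03},{"translation":[0,0,-0.02],"rot":[0,0,0],"jaw":0.03},{"translation":[0,0,-0.02],"rot":[0,0,0],"jaw":0.03},{"translation":[0,0,-0.02],"rot":[0,0,0],"jaw":0.03}]'; python3 - <<'E'
from h import *
crop("side",(205,160),45,"cs2"); st()
for t in ["screen_handle","screen_hinge"]:
    o=pp(t); print(o); print(tri([(n,o[n][0][0]) for n in o]))
E
```

```text
clock: 8.47
position: [0.5364, 0.4153, 0.308]
ee_rot: [-1.042, -2.964, 0.0]
force: [0.4, 0.1, 0.1]
width: 0.327
cs2 origin 160 115 scale 8
t 8.52 pos [0.5377 0.4161 0.3127] F [ 1.  -0.   3.1] w 0.33
R [[-0.78, 0.626, 0.005], [0.626, 0.78, 0.004], [-0.001, 0.006, -1.0]]
q [-0.89  0.48  0.25  1.33 -0.12  1.33  0.25]
{'side': [([192.8, 106.9], 0.57)], 'top': [([100.2, 179.4], 0.55)]}
(array([0.53194198, 0.40376623, 0.26587948]), np.float64(0.4816399513660543))
{'side': [([203.2, 153.8], 0.89), ([319.5, 226.4], 0.26)], 'top': [([127.2, 189.8], 0.59)]}
(array([0.52842858, 0.39403389, 0.04756639]), np.float64(0.35569968837442667))
```

View pics/cs2.png

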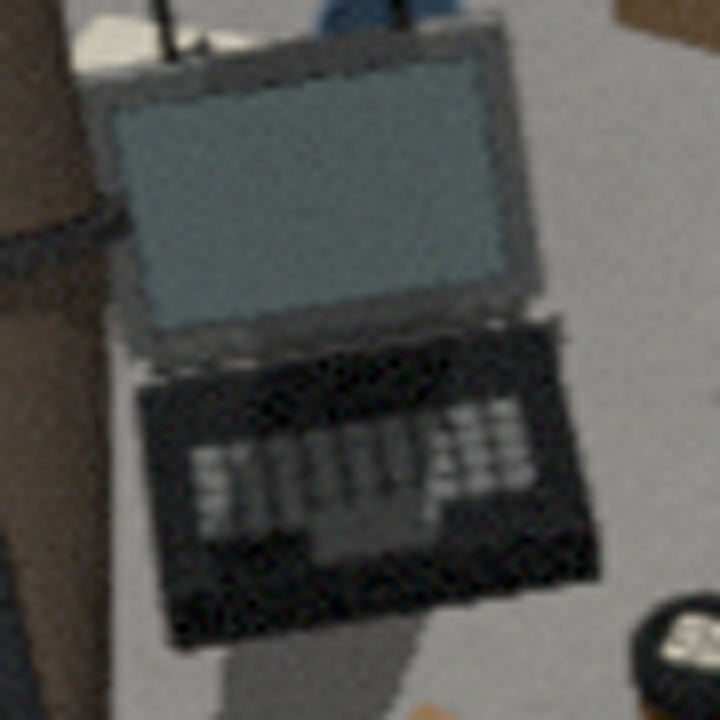

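```bash
python3 - <<'E'
from h import *
crop("top",(372,199),36,"dk_t",10); crop("side",(374,264),40,"dk_s",10)
E
```

```text
dk_t origin 336 163 scale 10
dk_s origin 334 224 scale 10
```

View pics/dk_t.png

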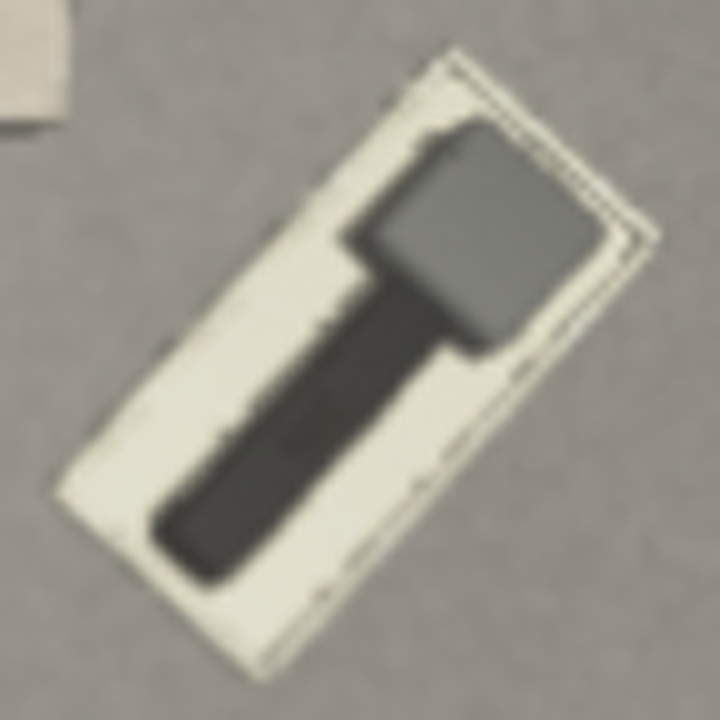

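View pics/dk_s.png

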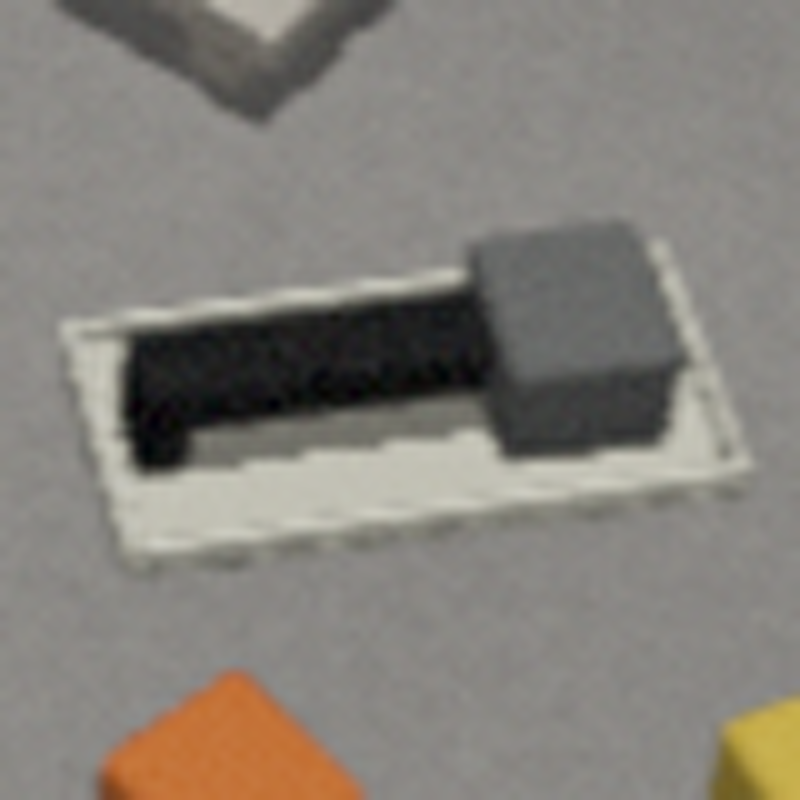

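```bash
python3 - <<'E'
from h import *
T=lambda a,b:np.array((336+(a+.5)/10-.5,163+(b+.5)/10-.5)); S=lambda a,b:np.array((334+(a+.5)/10-.5,224+(b+.5)/10-.5))
L=[(.105,.05,.014),(.105,-.05,.014),(-.105,-.05,.014),(-.105,.05,.014)]
obs=[("top",T(455,48),L[0]),("top",T(660,235),L[1]),("top",T(262,680),L[2]),("top",T(55,492),L[3]),
("side",S(660,238),L[0]),("side",S(750,465),L[1]),("side",S(130,552),L[2]),("side",S(63,322),L[3])]
def f(v,o=obs):
    x,y,w=v;c,s=np.cos(w),np.sin(w)
    return np.concatenate([proj(n,[x+c*a-s*b,y+s*a+c*b,z])-p for n,p,(a,b,z) in o])
for o in(obs,obs[:4],obs[4:]):
    r=least_squares(f,[.45,-.4,-.8],args=(o,)); print(np.round(r.x,4),np.degrees(r.x[2]),np.round(r.fun,1))
# scanner: head top corners z=.055 ; handle end corners z=.051
sc=[("top",T(480,118),(.085,.031,.055)),("top",T(612,235),(.085,-.031,.055)),("top",T(500,340),(.025,-.031,.055)),("top",T(375,220),(.025,.031,.055)),
("side",S(630,222),(.085,.031,.055)),("side",S(685,357),(.085,-.031,.055)),("side",S(505,372),(.025,-.031,.055)),("side",S(470,240),(.025,.031,.055))]
for o in(sc,sc[:4],sc[4:]):
    r=least_squares(f,[.45,-.4,-.8],args=(o,)); print("sc",np.round(r.x,4),np.degrees(r.x[2]),np.round(r.fun,1))
for t in "tub_label bottle_label jar_label tin_label".split():
    o=pp(t); print(t,o,[np.round(onz(n,o[n][0][0],{"tub_label":.145,"bottle_label":.115,"jar_label":.085,"tin_label":.065}[t]),4) for n in o if o[n]])
crop("top",(272,212),60,"co_t",6); crop("side",(285,220),60,"co_s",6)
E
```

```text
[ 0.4921 -0.4337 -0.7487] -42.89959222401526 [-0.4 -0.9  0.7 -0.1  0.5  0.5 -0.6 -0.4  0.1  0.1  0.2  0.4 -0.4  0.4
 -0.5 -0.2]
[ 0.4914 -0.4335 -0.7526] -43.11856219011588 [-0.3 -0.6  0.7  0.2  0.3  0.7 -0.7 -0.3]
[ 0.4931 -0.4337 -0.7437] -42.61099244523531 [ 0.1 -0.2  0.4  0.1 -0.1  0.3 -0.4 -0.3]
sc [ 0.4929 -0.432  -0.7907] -45.30540158440444 [ 0.7 -1.5  0.7 -0.3 -0.3  1.9 -1.   0.9  0.9 -0.8  0.3  0.1  0.1  0.4
 -0.8 -0.9]
sc [ 0.4937 -0.4318 -0.7927] -45.416557169365426 [ 0.7 -1.8  0.7 -0.5 -0.3  1.6 -1.   0.6]
sc [ 0.4915 -0.4324 -0.7885] -45.17641002302791 [ 0.8 -0.6  0.2  0.3  0.   0.7 -1.  -0.6]
tub_label {'side': [([305.6, 207.2], 0.76)], 'top': [([366.8, 200.8], 0.64), ([289.5, 209.4], 0.58)]} [array([ 0.4598, -0.1747]), array([ 0.473 , -0.3913])]
bottle_label {'side': [([320.7, 225.8], 0.87), ([390.4, 267.7], 0.19)], 'top': [([323.1, 210.8], 0.53)]} [array([ 0.4447, -0.2485]), array([ 0.4451, -0.2562])]
jar_label {'side': [([244.8, 192.4], 0.8)], 'top': [([223.5, 213.2], 0.85), ([289.6, 210.7], 0.71)]} [array([0.435 , 0.0808]), array([0.4427, 0.0643])]
tin_label {'side': [([271.3, 212.1], 0.64)], 'top': [([255.4, 215.9], 0.71)]} [array([ 0.4309, -0.0455]), array([ 0.4339, -0.0382])]
co_t origin 212 152 scale 6
co_s origin 225 160 scale 6
```

View pics/co_t.png

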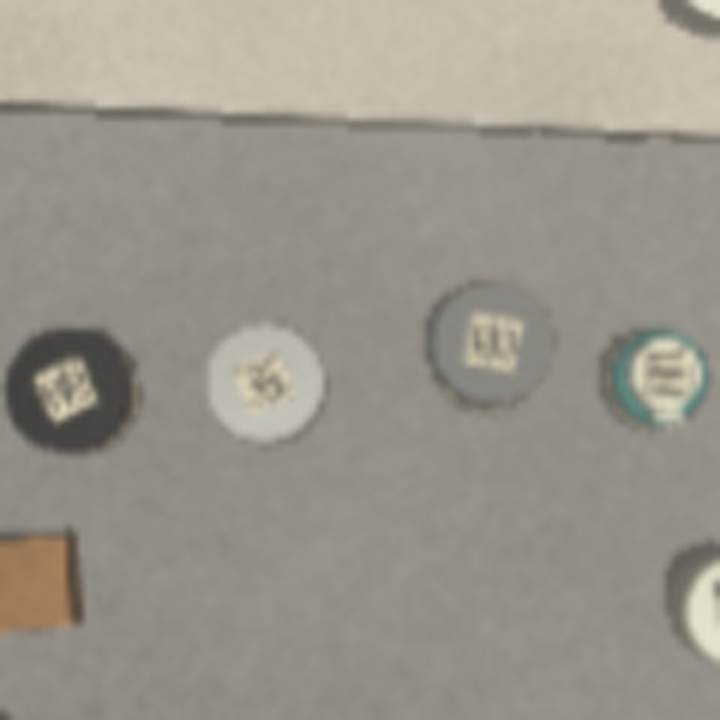

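View pics/co_s.png

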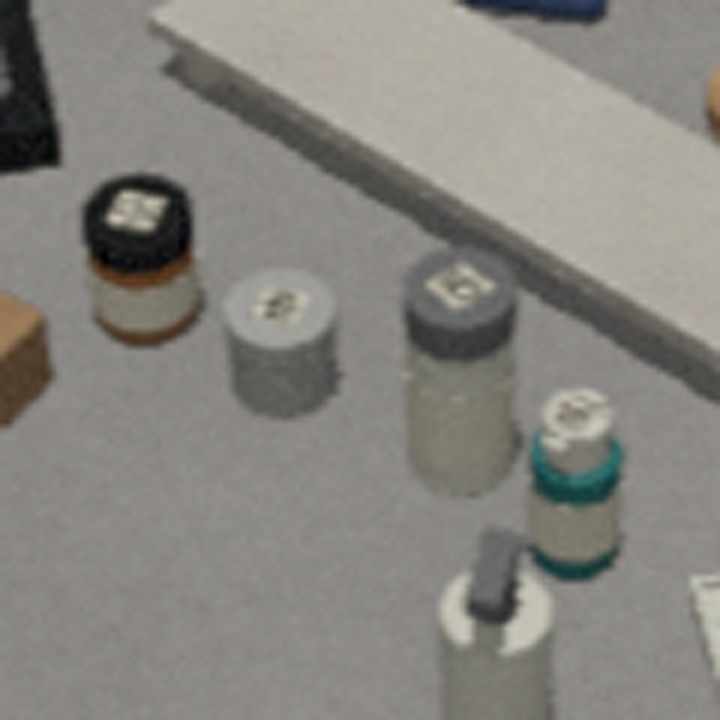

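```bash
python3 - <<'E'
from h import *
T=lambda a,b:np.array((212+(a+.5)/6-.5,152+(b+.5)/6-.5)); S=lambda a,b:np.array((225+(a+.5)/6-.5,160+(b+.5)/6-.5))
for n,t,s,z in(("tub",(494,343),(460,287),.145),("bottle",(667,373),(577,413),.115),("jar",(70,389),(138,211),.085),("tin",(265,382),(280,306),.065)):
    print(n,tri([("top",T(*t)),("side",S(*s))]),onz("top",T(*t),z),onz("side",S(*s),z))
for e in(("L",(183,127.5)),):pass
E
```

```text
tub (array([ 0.45079896, -0.16271724,  0.14385792]), np.float64(0.09970789943865663)) [ 0.45043249 -0.16236238] [ 0.45025423 -0.16374685]
bottle (array([ 0.43578174, -0.25510068,  0.11437035]), np.float64(0.02081840219667802)) [ 0.4356824  -0.25496986] [ 0.43537946 -0.25549439]
jar (array([0.43226441, 0.0651358 , 0.0844213 ]), np.float64(0.008384884942012056)) [0.43220705 0.06509207] [0.43186745 0.06466769]
tin (array([ 0.43648025, -0.0397989 ,  0.0645104 ]), np.float64(0.12540340822760512)) [ 0.43607304 -0.03940943] [ 0.43656162 -0.04059969]
```

```bash
python3 -m creep '[{"translation":[-0.0207,-0.0288,0],"rot":[0,0,0],"jaw":0.06},{"translation":[-0.0207,-0.0288,0],"rot":[0,0,0],"jaw":0.06},{"translation":[-0.0207,-0.0288,0],"rot":[0,0,0],"jaw":0.06},{"translation":[-0.0207,-0.0288,0],"rot":[0,0,0],"jaw":0.06},{"translation":[-0.0207,-0.0288,0],"rot":[0,0,0],"jaw":0.06},{"translation":[-0.0207,-0.0288,0],"rot":[0,0,0],"jaw":0.06},{"translation":[-0.0207,-0.0288,0],"rot":[0,0,0],"jaw":0.06},{"translation":[-0.0207,-0.0288,0],"rot":[0,0,0],"jaw":0.06},{"translation":[-0.0207,-0.0288,0],"rot":[0,0,0],"jaw":0.06},{"translation":[-0.0207,-0.0288,0],"rot":[0,0,0],"jaw":0.06},{"translation":[-0.0207,-0.0288,0],"rot":[0,0,0],"jaw":0.06},{"translation":[-0.0207,-0.0288,0],"rot":[0,0,0],"jaw":0.06}]'; python3 -m creep '[{"translation":[-0.0207,-0.0288,0],"rot":[0,0,0],"jaw":0.06},{"translation":[-0.0207,-0.0288,0],"rot":[0,0,0],"jaw":0.06},{"translation":[-0.0207,-0.0288,0],"rot":[0,0,0],"jaw":0.06},{"translation":[-0.0207,-0.0288,0],"rot":[0,0,0],"jaw":0.06},{"translation":[-0.0207,-0.0288,0],"rot":[0,0,0],"jaw":0.06},{"translation":[-0.0207,-0.0288,0],"rot":[0,0,0],"jaw":0.06},{"translation":[-0.0207,-0.0288,0],"rot":[0,0,0],"jaw":0.06},{"translation":[-0.0207,-0.0288,0],"rot":[0,0,0],"jaw":0.06},{"translation":[-0.0207,-0.0288,0],"rot":[0,0,0],"jaw":0.06},{"translation":[-0.0207,-0.0288,0],"rot":[0,0,0],"jaw":0.06},{"translation":[-0.0207,-0.0288,0],"rot":[0,0,0],"jaw":0.06},{"translation":[-0.0207,-0.0288,0],"rot":[0,0,0],"jaw":0.06}]'; python3 -m creep '[{"translation":[0,0,0],"rot":[0,0,4.7],"jaw":0.06},{"translation":[0,0,0],"rot":[0,0,0],"jaw":0.06},{"translation":[0,0,0],"rot":[0,0,0],"jaw":0.06}]'; python3 - <<'E'
from h import *
snap("c"); st(); print(delta([.492,-.433,.034],down(np.radians(46.5))))
E
```

```text
clock: 10.32
position: [0.5136, -0.0113, 0.3067]
ee_rot: [1.042, 2.963, 0.001]
force: [0.6, -0.4, 0.8]
width: 0.653
clock: 11.32
position: [0.4912, -0.4362, 0.3065]
ee_rot: [1.042, 2.964, 0.0]
force: [0.9, 1.2, 0.9]
width: 0.655
clock: 11.57
position: [0.4914, -0.4344, 0.3061]
ee_rot: [-1.16, -2.919, -0.001]
force: [-0.0, 0.1, 0.5]
width: 0.654
t 11.67 pos [ 0.4921 -0.4332  0.3064] F [-0.1 -0.4  0.2] w 0.661
R [[-0.729, 0.685, 0.0], [0.685, 0.729, 0.001], [0.0, 0.001, -1.0]]
q [ 0.28  0.48  0.58  1.42 -0.27  1.32  1.69]
[[0.0001, -0.0002, 0.2724], [0.05, -0.02, 0.27]]
```

View pics/side_c.png

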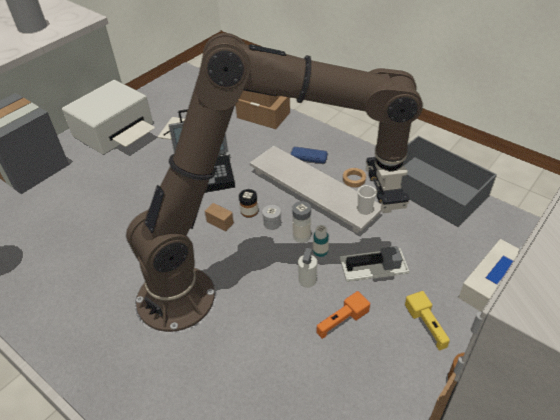

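View pics/top_c.png

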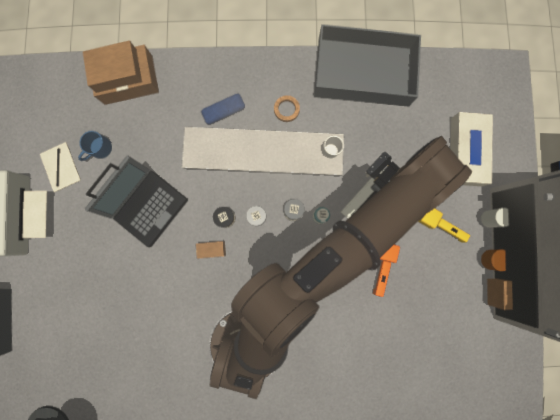

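```bash
python3 -m creep '[{"translation":[0,0,0.03],"rot":[0,0,0],"jaw":0.06},{"translation":[0,0,0.03],"rot":[0,0,0],"jaw":0.06},{"translation":[0,0,0.03],"rot":[0,0,0],"jaw":0.06},{"translation":[0,0,0.03],"rot":[0,0,0],"jaw":0.06},{"translation":[0,0,0.03],"rot":[0,0,0],"jaw":0.06},{"translation":[0,0,0.03],"rot":[0,0,0],"jaw":0.06},{"translation":[0,0,0.02],"rot":[0,0,0],"jaw":0.06},{"translation":[0,0,0],"rot":[0,0,0],"jaw":0.06},{"translation":[0,0,0],"rot":[0,0,0],"jaw":0.06}]'; python3 - <<'E'
from h import *
st(); crop("side",(374,250),45,"ds2"); crop("top",(365,195),45,"dt2")
for t in ["screen_handle","screen_hinge"]:
    o=pp(t); print(o); print(tri([(n,o[n][0][0]) for n in o]))
E
```

```text
clock: 12.42
position: [0.4918, -0.4331, 0.1062]
ee_rot: [-1.159, -2.919, -0.002]
force: [0.7, -0.5, 1.0]
width: 0.654
t 12.42 pos [ 0.4918 -0.4331  0.1062] F [ 0.7 -0.5  1. ] w 0.654
R [[-0.728, 0.686, -0.001], [0.686, 0.728, 0.001], [0.002, 0.0, -1.0]]
q [ 0.32  0.65  0.5   1.66 -0.37  0.92  1.78]
ds2 origin 329 205 scale 8
dt2 origin 320 150 scale 8
{'side': [([192.7, 110.6], 0.71)], 'top': [([96.7, 178.5], 0.75)]}
(array([0.54065245, 0.42491128, 0.2358229 ]), np.float64(0.16121967948429558))
{'side': [([202.9, 154.1], 0.76), ([371.9, 267.9], 0.37)], 'top': [([129.3, 188.5], 0.93), ([322.8, 215.5], 0.35)]}
(array([0.53024723, 0.39005578, 0.04654762]), np.float64(0.5354583136589637))
```

View pics/ds2.png

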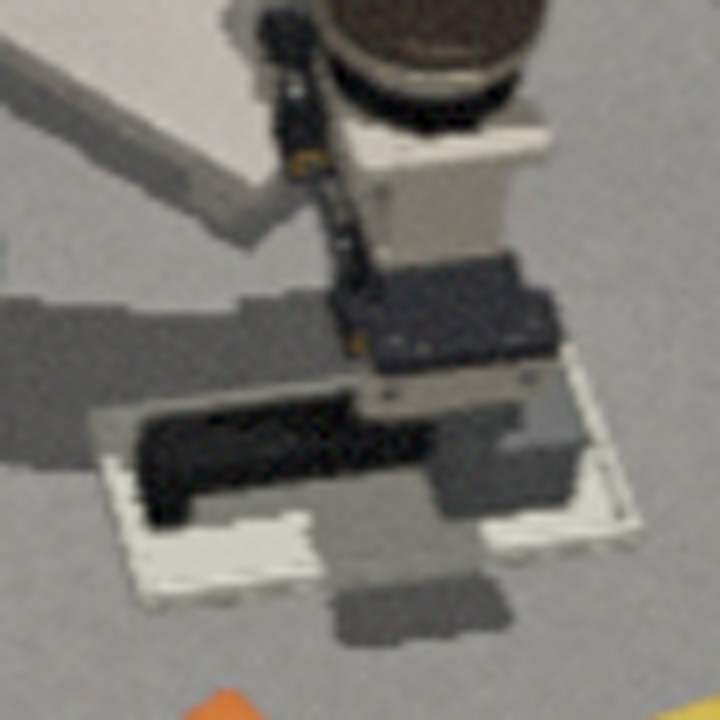

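```bash
python3 -m creep '[{"translation":[0,0,0.016],"rot":[0,0,0],"jaw":0.06},{"translation":[0,0,0.016],"rot":[0,0,0],"jaw":0.06},{"translation":[0,0,0.016],"rot":[0,0,0],"jaw":0.06},{"translation":[0,0,0.012],"rot":[0,0,0],"jaw":0.06},{"translation":[0,0,0.012],"rot":[0,0,0],"jaw":0.06},{"translation":[0,0,0],"rot":[0,0,0],"jaw":0.06},{"translation":[0,0,0],"rot":[0,0,0],"jaw":0.06}]'; python3 -m creep '[{"translation":[0,0,0],"rot":[0,0,0],"jaw":0.0},{"translation":[0,0,0],"rot":[0,0,0],"jaw":0.0},{"translation":[0,0,0],"rot":[0,0,0],"jaw":0.0},{"translation":[0,0,0],"rot":[0,0,0],"jaw":0.0},{"translation":[0,0,0],"rot":[0,0,0],"jaw":0.0},{"translation":[0,0,0],"rot":[0,0,0],"jaw":0.0},{"translation":[0,0,0],"rot":[0,0,0],"jaw":0.0}]' 30;python3 - <<'E'
from h import *
st()
E
```

```text
clock: 13.3
position: [0.4911, -0.4345, 0.0342]
ee_rot: [-1.163, -2.918, -0.0]
force: [0.9, -0.2, 0.4]
width: 0.65
clock: 13.88
position: [0.4918, -0.4345, 0.0348]
ee_rot: [1.162, 2.918, 0.0]
force: [0.9, 0.9, 4.4]
width: 0.323
t 13.88 pos [ 0.4918 -0.4345  0.0348] F [0.9 0.9 4.4] w 0.323
R [[-0.726, 0.688, 0.001], [0.688, 0.726, -0.0], [-0.001, 0.001, -1.0]]
q [ 0.36  0.74  0.45  1.71 -0.42  0.8   1.82]
```

```bash
python3 -m creep '[{"translation":[0,0,-0.01],"rot":[0,0,0],"jaw":0.0},{"translation":[0,0,-0.02],"rot":[0,0,0],"jaw":0.0},{"translation":[0,0,-0.025],"rot":[0,0,0],"jaw":0.0},{"translation":[0,0,-0.025],"rot":[0,0,0],"jaw":0.0},{"translation":[0,0,-0.025],"rot":[0,0,0],"jaw":0.0},{"translation":[0,0,-0.025],"rot":[0,0,0],"jaw":0.0},{"translation":[0,0,-0.025],"rot":[0,0,0],"jaw":0.0},{"translation":[0,0,-0.025],"rot":[0,0,0],"jaw":0.0},{"translation":[0,0,-0.025],"rot":[0,0,0],"jaw":0.0},{"translation":[0,0,-0.025],"rot":[0,0,0],"jaw":0.0},{"translation":[0,0,-0.01],"rot":[0,0,0],"jaw":0.0},{"translation":[0,0,0],"rot":[0,0,0],"jaw":0.0}]'; python3 - <<'E'
from h import *
st(); snap("d"); print(delta([.4106,-.125,.275],down(np.radians(46.5))))
crop("side",(380,190),50,"ds3",7)
E
```

```text
clock: 14.88
position: [0.4917, -0.4357, 0.2772]
ee_rot: [1.162, 2.914, -0.002]
force: [0.4, -0.4, -1.8]
width: 0.324
t 14.88 pos [ 0.4917 -0.4357  0.2772] F [ 0.4 -0.4 -1.8] w 0.324
R [[-0.726, 0.688, 0.003], [0.688, 0.726, -0.003], [-0.004, 0.0, -1.0]]
q [ 0.28  0.5   0.58  1.47 -0.28  1.25  1.7 ]
[[0.2711, 0.1692, -0.0012], [0.0, -0.06, 0.04]]
ds3 origin 330 140 scale 7
```

View pics/ds3.png

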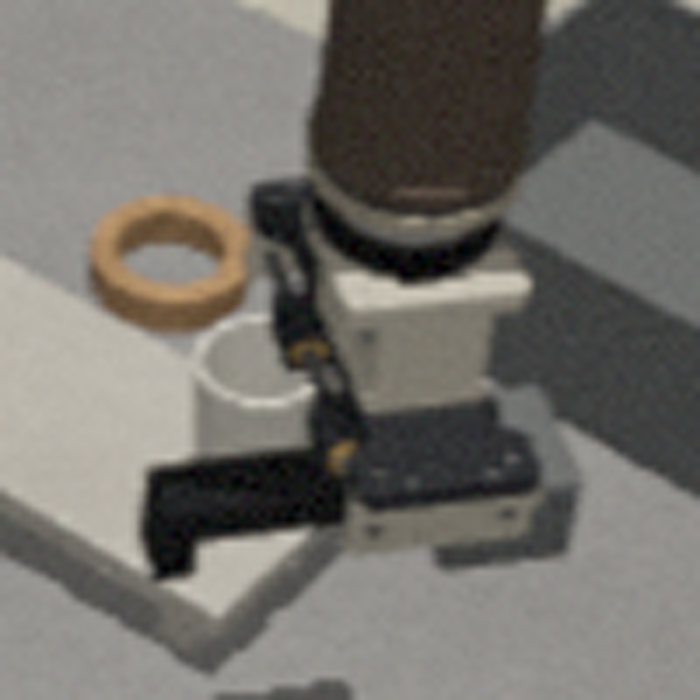

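```bash
python3 -m creep '[{"translation":[0.0226,0.0141,0],"rot":[0,0,0],"jaw":0.0},{"translation":[0.0226,0.0141,0],"rot":[0,0,0],"jaw":0.0},{"translation":[0.0226,0.0141,0],"rot":[0,0,0],"jaw":0.0},{"translation":[0.0226,0.0141,0],"rot":[0,0,0],"jaw":0.0},{"translation":[0.0226,0.0141,0],"rot":[0,0,0],"jaw":0.0},{"translation":[0.0226,0.0141,0],"rot":[0,0,0],"jaw":0.0},{"translation":[0.0226,0.0141,0],"rot":[0,0,0],"jaw":0.0},{"translation":[0.0226,0.0141,0],"rot":[0,0,0],"jaw":0.0},{"translation":[0.0226,0.0141,0],"rot":[0,0,0],"jaw":0.0},{"translation":[0.0226,0.0141,0],"rot":[0,0,0],"jaw":0.0},{"translation":[0.0226,0.0141,0],"rot":[0,0,0],"jaw":0.0},{"translation":[0.0226,0.0141,0],"rot":[0,0,0],"jaw":0.0}]'; python3 -m creep '[{"translation":[0,0,0],"rot":[0,0,0],"jaw":0.0},{"translation":[0,0,0],"rot":[0,0,0],"jaw":0.0},{"translation":[0,0,0],"rot":[0,0,0],"jaw":0.0}]'; python3 - <<'E'
from h import *
st(); snap("e"); print(delta([.4106,-.125,.275],down(np.radians(46.5))))
E
```

```text
clock: 16.03
position: [0.4093, -0.1237, 0.2729]
ee_rot: [-1.162, -2.916, 0.002]
force: [0.3, 0.7, -2.7]
width: 0.326
clock: 16.28
position: [0.4104, -0.1255, 0.2736]
ee_rot: [-1.162, -2.917, 0.001]
force: [-0.2, 0.3, -1.4]
width: 0.326
t 16.28 pos [ 0.4104 -0.1255  0.2736] F [-0.2  0.3 -1.4] w 0.326
R [[-0.726, 0.688, -0.001], [0.688, 0.726, -0.0], [0.001, -0.001, -1.0]]
q [-0.27  0.07  0.48  2.   -0.03  1.09  1.04]
[[0.0009, 0.0008, -0.0011], [-0.06, -0.02, -0.04]]
```

View pics/side_e.png

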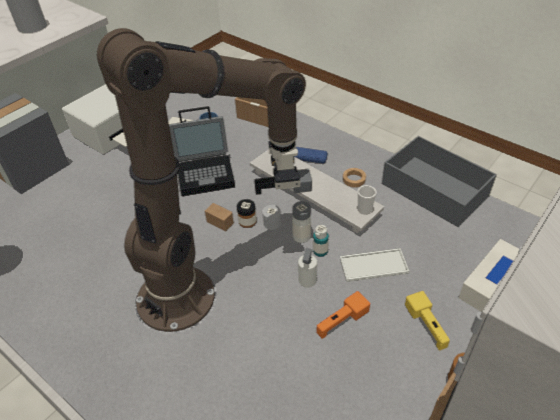

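```bash
python3 -m creep '[{"translation":[0,0,0],"rot":[0,0,0],"jaw":0.0},{"translation":[0,0,0],"rot":[0,0,0],"jaw":0.0},{"translation":[0,0,0],"rot":[0,0,0],"jaw":0.0},{"translation":[0,0,0],"rot":[0,0,0],"jaw":0.0},{"translation":[0,0,0],"rot":[0,0,0],"jaw":0.0},{"translation":[0,0,0],"rot":[0,0,0],"jaw":0.0},{"translation":[0,0,0],"rot":[0,0,0],"jaw":0.0},{"translation":[0,0,0],"rot":[0,0,0],"jaw":0.0},{"translation":[0,0,0],"rot":[0,0,0],"jaw":0.0},{"translation":[0,0,0],"rot":[0,0,0],"jaw":0.0},{"translation":[0,0,0],"rot":[0,0,0],"jaw":0.0},{"translation":[0,0,0],"rot":[0,0,0],"jaw":0.0}]'; python3 - <<'E'
from h import *
w=np.radians(-43.5); 
s=arm.observe()["position"]
im=optics.get_image("side").copy()
for l in[(.085,.031,.05),(.085,-.031,.05),(.025,-.031,.05),(.085,-.031,0),(.025,-.031,0),(.055,0,0),(-.095,0.015,.046),(-.095,-.015,.046)]:
    X=s+np.array([np.cos(w)*l[0]-np.sin(w)*l[1],np.sin(w)*l[0]+np.cos(w)*l[1],l[2]-.030]); p=proj("side",X); cv2.circle(im,tuple(int(round(v*16)) for v in p),10,(255,0,0),-1,shift=4)
cv2.imwrite("pics/ov.png",cv2.resize(im[140:240,230:340],None,fx=6,fy=6,interpolation=cv2.INTER_CUBIC)[:,:,::-1])
st()
E
```

```text
clock: 17.38
position: [0.4109, -0.1252, 0.2744]
ee_rot: [1.163, 2.918, 0.0]
force: [0.5, -0.1, -2.7]
width: 0.327
t 17.43 pos [ 0.4108 -0.1252  0.2744] F [-0.3  0.4 -2.6] w 0.323
R [[-0.726, 0.688, 0.0], [0.688, 0.726, 0.0], [-0.0, 0.0, -1.0]]
q [-0.27  0.06  0.48  2.   -0.03  1.09  1.03]
```

View pics/ov.png

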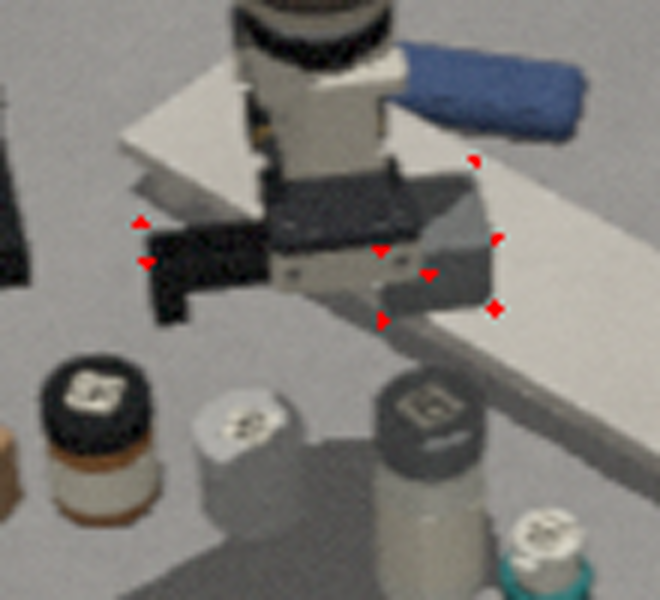

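```bash
python3 -m creep '[{"translation":[0,0,0],"rot":[0,0,0],"jaw":0.0},{"translation":[0,0,0],"rot":[0,0,0],"jaw":0.0},{"translation":[0,0,0],"rot":[0,0,0],"jaw":0.0},{"translation":[0,0,0],"rot":[0,0,0],"jaw":0.0},{"translation":[0,0,0],"rot":[0,0,0],"jaw":0.0},{"translation":[0,0,0],"rot":[0,0,0],"jaw":0.0}]'; python3 - <<'E'
from h import *
print(delta([.3957,-.217,.245],down(np.radians(46.5))))
E
```

```text
clock: 17.93
position: [0.4109, -0.1252, 0.2744]
ee_rot: [1.163, 2.918, 0.0]
force: [-0.1, 1.0, -2.3]
width: 0.325
[[-0.0521, -0.0771, 0.0294], [0.0, 0.0, 0.05]]
```

```bash
python3 -m creep '[{"translation":[-0.013,-0.0193,0],"rot":[0,0,0],"jaw":0.0},{"translation":[-0.013,-0.0193,0.01],"rot":[0,0,0],"jaw":0.0},{"translation":[-0.013,-0.0193,0.01],"rot":[0,0,0],"jaw":0.0},{"translation":[-0.013,-0.0193,0.01],"rot":[0,0,0],"jaw":0.0},{"translation":[0,0,0],"rot":[0,0,0],"jaw":0.0},{"translation":[0,0,0],"rot":[0,0,0],"jaw":0.0},{"translation":[0,0,0],"rot":[0,0,0],"jaw":0.0},{"translation":[0,0,0],"rot":[0,0,0],"jaw":0.0}]'; python3 -m creep '[{"translation":[0,0,0],"rot":[0,0,0],"jaw":0.0},{"translation":[0,0,0],"rot":[0,0,0],"jaw":0.0},{"translation":[0,0,0],"rot":[0,0,0],"jaw":0.0},{"translation":[0,0,0],"rot":[0,0,0],"jaw":0.0},{"translation":[0,0,0],"rot":[0,0,0],"jaw":0.0},{"translation":[0,0,0],"rot":[0,0,0],"jaw":0.0},{"translation":[0,0,0],"rot":[0,0,0],"jaw":0.0},{"translation":[0,0,0],"rot":[0,0,0],"jaw":0.0},{"translation":[0,0,0],"rot":[0,0,0],"jaw":0.0},{"translation":[0,0,0],"rot":[0,0,0],"jaw":0.0},{"translation":[0,0,0],"rot":[0,0,0],"jaw":0.0},{"translation":[0,0,0],"rot":[0,0,0],"jaw":0.0}]'; python3 - <<'E'
from h import *
st(); crop("side",(300,210),50,"ov2",7); crop("top",(270,215),60,"ovt2",6)
print(delta([.392,.103,.215],down(np.radians(46.5))))
E
```

```text
clock: 18.6
position: [0.396, -0.2162, 0.2446]
ee_rot: [1.161, 2.919, 0.001]
force: [-0.2, 0.3, -1.7]
width: 0.324
clock: 19.6
position: [0.3955, -0.2171, 0.2444]
ee_rot: [-1.163, -2.918, -0.0]
force: [-0.3, 1.0, -1.2]
width: 0.326
t 19.6 pos [ 0.3955 -0.2171  0.2444] F [-0.3  1.  -1.2] w 0.326
R [[-0.726, 0.688, -0.0], [0.688, 0.726, 0.0], [0.0, 0.0, -1.0]]
q [-0.12  0.14  0.57  2.   -0.09  1.02  1.31]
ov2 origin 250 160 scale 7
ovt2 origin 210 155 scale 6
[[0.2227, 0.2299, 0.0294], [0.0, -0.0, 0.04]]
```

View pics/ov2.png

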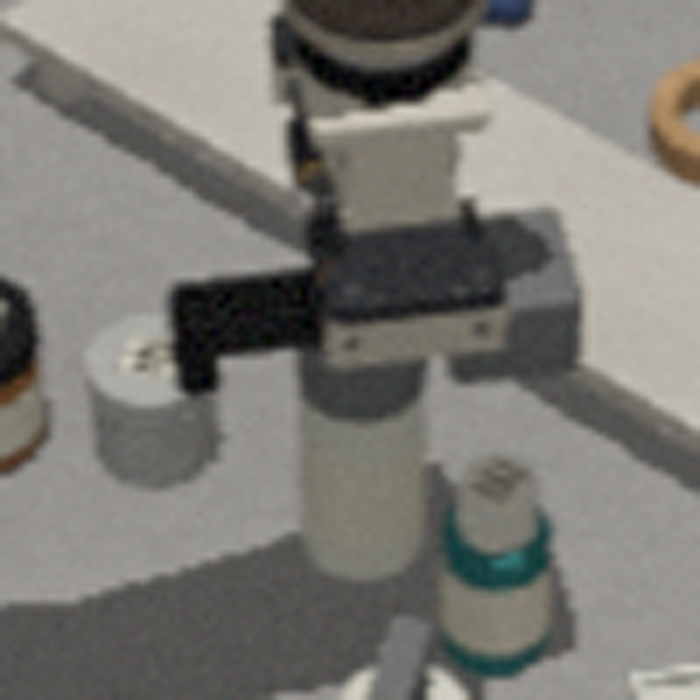

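View pics/ovt2.png

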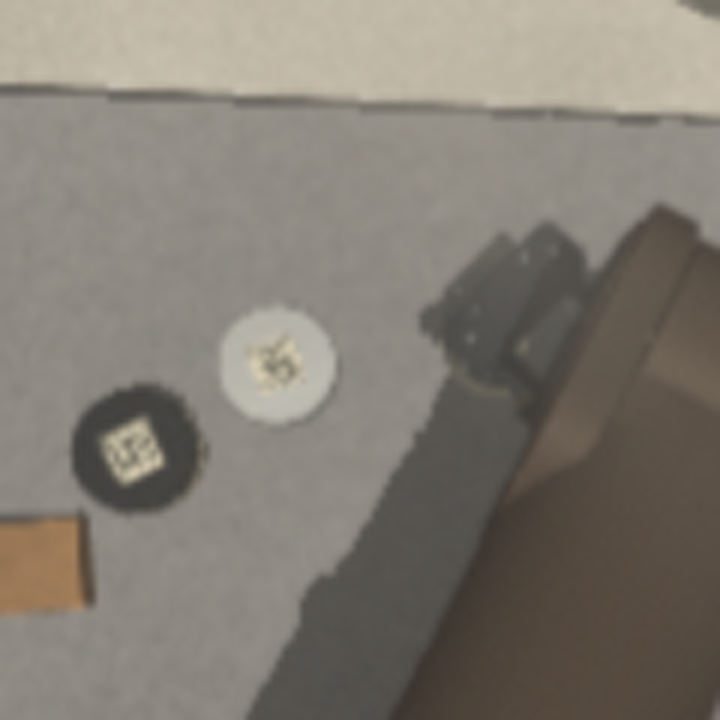

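```bash
python3 -m creep '[{"translation":[0,0,0],"rot":[0,0,0],"jaw":0.0},{"translation":[0,0,0],"rot":[0,0,0],"jaw":0.0},{"translation":[0,0,0],"rot":[0,0,0],"jaw":0.0},{"translation":[0,0,0],"rot":[0,0,0],"jaw":0.0}]'; python3 - <<'E'
from h import *
crop("side",(248,210),30,"js",12)
p=(210+136/6-.4,155+449/6-.4); print(onz("top",p,.085))
p=(210+278/6-.4,155+364/6-.4); print("tin",onz("top",p,.065))
E
```

```text
clock: 20.03
position: [0.3955, -0.2171, 0.2444]
ee_rot: [1.163, 2.918, 0.0]
force: [-0.9, 0.2, -1.2]
width: 0.324
js origin 218 180 scale 12
[0.38971652 0.03596586]
tin [ 0.43601192 -0.04001145]
```

View pics/js.png

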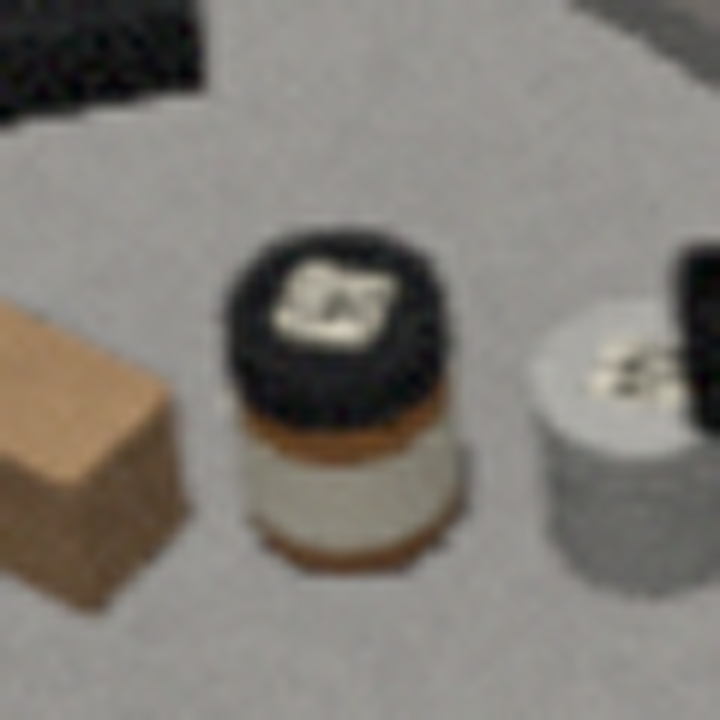

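```bash
python3 - <<'E'
from h import *
a=onz("side",(218+336/12-.46,180+305/12-.46),.085); print(a)
print(delta([.379,.090,.215]))
E
```

```text
[0.38861128 0.03603864]
[[0.2232, 0.2115, 0.0294]]
```

```bash
python3 -m creep '[{"translation":[0.0223,0.0212,0],"rot":[0,0,0],"jaw":0.0},{"translation":[0.0223,0.0212,0],"rot":[0,0,0],"jaw":0.0},{"translation":[0.0223,0.0212,0],"rot":[0,0,0],"jaw":0.0},{"translation":[0.0223,0.0212,0],"rot":[0,0,0],"jaw":0.0},{"translation":[0.0223,0.0212,0],"rot":[0,0,0],"jaw":0.0},{"translation":[0.0223,0.0212,0],"rot":[0,0,0],"jaw":0.0},{"translation":[0.0223,0.0212,0],"rot":[0,0,0],"jaw":0.0},{"translation":[0.0223,0.0212,0],"rot":[0,0,0],"jaw":0.0},{"translation":[0.0223,0.0212,0.01],"rot":[0,0,0],"jaw":0.0},{"translation":[0.0223,0.0212,0.019],"rot":[0,0,0],"jaw":0.0}]'; python3 -m creep '[{"translation":[0,0,0],"rot":[0,0,7],"jaw":0.0},{"translation":[0,0,0],"rot":[0,0,7],"jaw":0.0},{"translation":[0,0,0],"rot":[0,0,7],"jaw":0.0},{"translation":[0,0,0],"rot":[0,0,7],"jaw":0.0},{"translation":[0,0,0],"rot":[0,0,7],"jaw":0.0},{"translation":[0,0,0],"rot":[0,0,0],"jaw":0.0},{"translation":[0,0,0],"rot":[0,0,0],"jaw":0.0}]'; python3 - <<'E'
from h import *
st(); snap("g")
s=arm.observe(); R=Ro.from_rotvec(s["ee_rot"]); print("window",s["position"]+R.apply([-.055,0,.03]))
E
```

```text
clock: 20.92
position: [0.3805, 0.0923, 0.2168]
ee_rot: [1.162, 2.916, 0.006]
force: [1.6, -0.5, -2.0]
width: 0.326
clock: 21.5
position: [0.3794, 0.0903, 0.2154]
ee_rot: [1.982, 2.438, 0.0]
force: [-0.2, -0.4, -1.6]
width: 0.323
t 21.5 pos [0.3794 0.0903 0.2154] F [-0.2 -0.4 -1.6] w 0.323
R [[-0.204, 0.979, 0.0], [0.979, 0.204, 0.0], [0.0, 0.0, -1.0]]
q [-0.61  0.07  0.26  2.15 -0.02  0.93 -0.14]
window [0.39066347 0.03639263 0.18544574]
```

View pics/side_g.png

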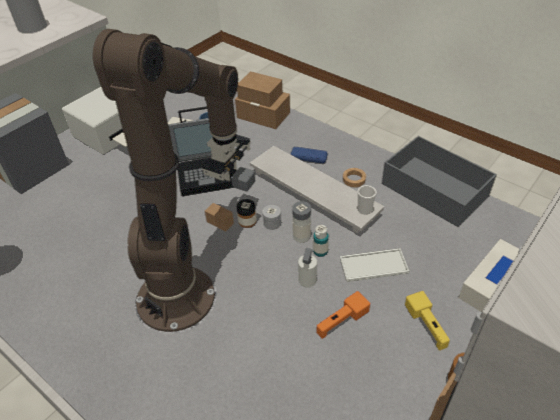

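View pics/top_g.png

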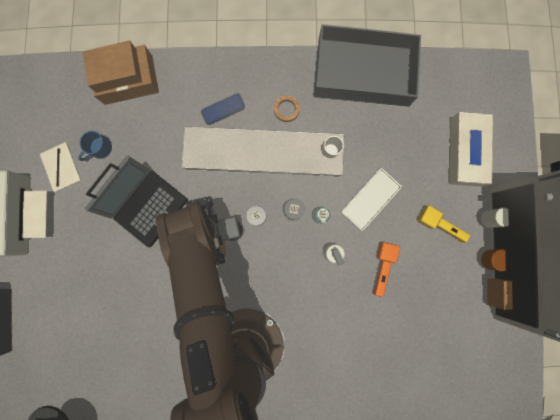

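```bash
python3 -m creep '[{"translation":[0,0,0],"rot":[0,0,0],"jaw":0.0},{"translation":[0,0,0],"rot":[0,0,0],"jaw":0.0},{"translation":[0,0,0],"rot":[0,0,0],"jaw":0.0},{"translation":[0,0,0],"rot":[0,0,0],"jaw":0.0},{"translation":[0,0,0],"rot":[0,0,0],"jaw":0.0},{"translation":[0,0,0],"rot":[0,0,0],"jaw":0.0},{"translation":[0,0,0],"rot":[0,0,0],"jaw":0.0},{"translation":[0,0,0],"rot":[0,0,0],"jaw":0.0},{"translation":[0,0,0],"rot":[0,0,0],"jaw":0.0},{"translation":[0,0,0],"rot":[0,0,0],"jaw":0.0},{"translation":[0,0,0],"rot":[0,0,0],"jaw":0.0},{"translation":[0,0,0],"rot":[0,0,0],"jaw":0.0}]';python3 -m creep '[{"translation":[0,0,0],"rot":[0,0,0],"jaw":0.0},{"translation":[0,0,0],"rot":[0,0,0],"jaw":0.0},{"translation":[0,0,0],"rot":[0,0,0],"jaw":0.0},{"translation":[0,0,0],"rot":[0,0,0],"jaw":0.0}]'; python3 - <<'E'
from h import *
crop("side",(250,205),40,"ov4",9)
crop("top",(250,215),30,"ov4t",9)
print(delta([.4251,.0139,.195]))
E
```

```text
clock: 22.6
position: [0.3794, 0.0902, 0.2154]
ee_rot: [1.987, 2.434, 0.0]
force: [0.4, -0.7, -1.7]
width: 0.327
clock: 22.93
position: [0.3794, 0.0902, 0.2154]
ee_rot: [1.987, 2.434, 0.0]
force: [0.7, 0.4, -1.6]
width: 0.318
ov4 origin 210 165 scale 9
ov4t origin 220 185 scale 9
[[-0.0839, 0.0295, 0.0204]]
```

View pics/ov4.png

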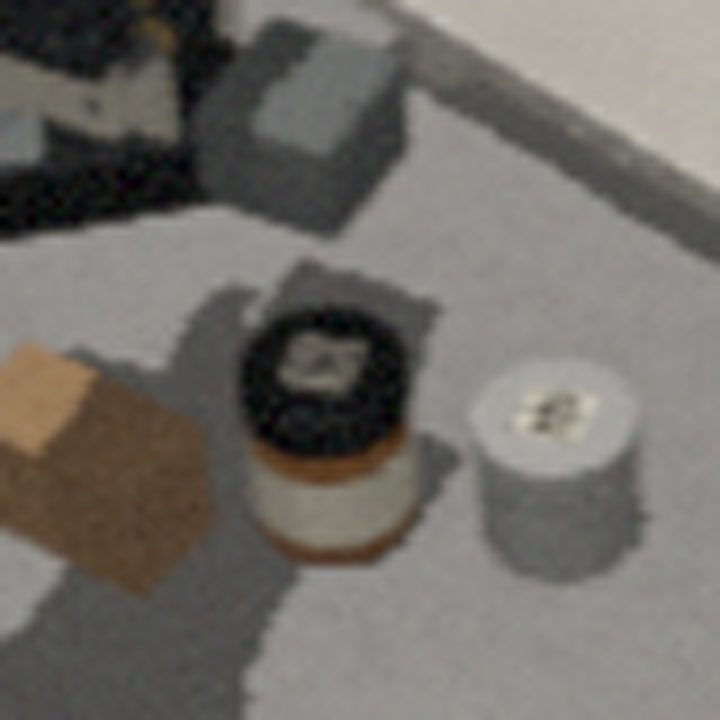

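View pics/ov4t.png

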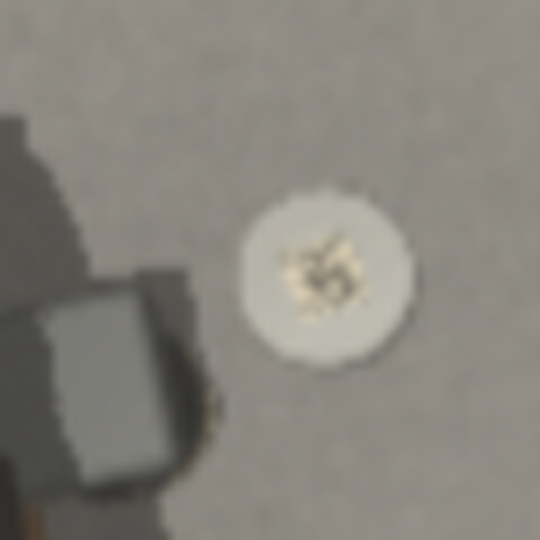

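```bash
python3 -m creep '[{"translation":[-0.0168,0.0059,0.004],"rot":[0,0,0],"jaw":0.0},{"translation":[-0.0168,0.0059,0.004],"rot":[0,0,0],"jaw":0.0},{"translation":[-0.0168,0.0059,0.004],"rot":[0,0,0],"jaw":0.0},{"translation":[-0.0168,0.0059,0.004],"rot":[0,0,0],"jaw":0.0},{"translation":[-0.0168,0.0059,0.004],"rot":[0,0,0],"jaw":0.0},{"translation":[0,0,0],"rot":[0,0,0],"jaw":0.0},{"translation":[0,0,0],"rot":[0,0,0],"jaw":0.0},{"translation":[0,0,0],"rot":[0,0,0],"jaw":0.0},{"translation":[0,0,0],"rot":[0,0,0],"jaw":0.0},{"translation":[0,0,0],"rot":[0,0,0],"jaw":0.0},{"translation":[0,0,0],"rot":[0,0,0],"jaw":0.0},{"translation":[0,0,0],"rot":[0,0,0],"jaw":0.0}]'; python3 -m creep '[{"translation":[0,0,0],"rot":[0,0,0],"jaw":0.0},{"translation":[0,0,0],"rot":[0,0,0],"jaw":0.0},{"translation":[0,0,0],"rot":[0,0,0],"jaw":0.0},{"translation":[0,0,0],"rot":[0,0,0],"jaw":0.0},{"translation":[0,0,0],"rot":[0,0,0],"jaw":0.0},{"translation":[0,0,0],"rot":[0,0,0],"jaw":0.0},{"translation":[0,0,0],"rot":[0,0,0],"jaw":0.0},{"translation":[0,0,0],"rot":[0,0,0],"jaw":0.0},{"translation":[0,0,0],"rot":[0,0,0],"jaw":0.0},{"translation":[0,0,0],"rot":[0,0,0],"jaw":0.0},{"translation":[0,0,0],"rot":[0,0,0],"jaw":0.0},{"translation":[0,0,0],"rot":[0,0,0],"jaw":0.0}]'; python3 - <<'E'
from h import *
st(); crop("side",(270,205),45,"ov5",8)
s=arm.observe(); R=Ro.from_rotvec(s["ee_rot"]); print("window",s["position"]+R.apply([-.055,0,.03]))
crop("top",(290,210),50,"ov5t",7)
E
```

```text
clock: 24.03
position: [0.425, 0.0143, 0.1955]
ee_rot: [-1.986, -2.434, -0.001]
force: [1.0, -0.1, -2.2]
width: 0.323
clock: 25.03
position: [0.4251, 0.0138, 0.1954]
ee_rot: [1.987, 2.434, 0.0]
force: [1.0, -0.0, -1.4]
width: 0.324
t 25.03 pos [0.4251 0.0138 0.1954] F [ 1.  -0.  -1.4] w 0.324
R [[-0.2, 0.98, 0.0], [0.98, 0.2, 0.0], [0.0, 0.0, -1.0]]
q [-0.46  0.16  0.35  2.11 -0.07  0.88  0.13]
ov5 origin 225 160 scale 8
window [ 0.43615213 -0.04007301  0.16542209]
ov5t origin 240 160 scale 7
```

View pics/ov5.png

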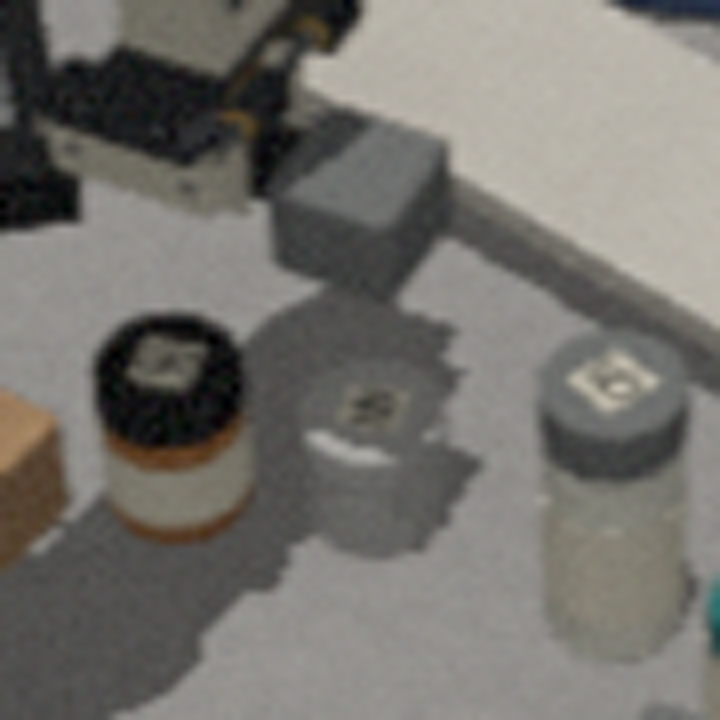

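View pics/ov5t.png

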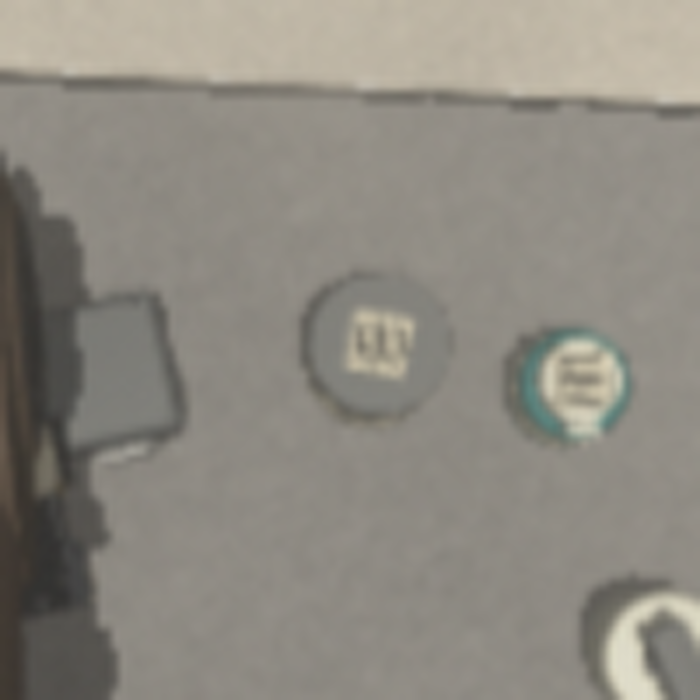

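```bash
python3 -m creep '[{"translation":[0,0,0],"rot":[0,0,0],"jaw":0.0},{"translation":[0,0,0],"rot":[0,0,0],"jaw":0.0},{"translation":[0,0,0],"rot":[0,0,0],"jaw":0.0},{"translation":[0,0,-0.027],"rot":[0,0,0],"jaw":0.0},{"translation":[0,0,-0.027],"rot":[0,0,0],"jaw":0.0},{"translation":[0,0,-0.027],"rot":[0,0,0],"jaw":0.0},{"translation":[0,0,0],"rot":[0,0,-7],"jaw":0.0},{"translation":[0,0,0],"rot":[0,0,-7],"jaw":0.0},{"translation":[0,0,0],"rot":[0,0,-7],"jaw":0.0},{"translation":[0,0,0],"rot":[0,0,-7],"jaw":0.0},{"translation":[0,0,0],"rot":[0,0,-7],"jaw":0.0},{"translation":[0,0,0],"rot":[0,0,0],"jaw":0.0}]';  python3 - <<'E'
from h import *
st(); print(delta([.4916,-.4342,.275],down(np.radians(46.55))))
E
```

```text
clock: 26.13
position: [0.425, 0.0138, 0.2764]
ee_rot: [-1.154, -2.922, -0.0]
force: [-0.4, -0.1, -1.3]
width: 0.321
t 26.13 pos [0.425  0.0138 0.2764] F [-0.4 -0.1 -1.3] w 0.321
R [[-0.73, 0.683, -0.0], [0.683, 0.73, 0.0], [0.0, -0.0, -1.0]]
q [-0.46  0.06  0.33  1.99 -0.02  1.09  0.69]
[[-0.3548, -0.2815, 0.0014], [-0.0, -0.01, 0.34]]
```

```bash
python3 -m creep '[{"translation":[-0.0296,-0.0235,0],"rot":[0,0,0],"jaw":0.0},{"translation":[-0.0296,-0.0235,0],"rot":[0,0,0],"jaw":0.0},{"translation":[-0.0296,-0.0235,0],"rot":[0,0,0],"jaw":0.0},{"translation":[-0.0296,-0.0235,0],"rot":[0,0,0],"jaw":0.0},{"translation":[-0.0296,-0.0235,0],"rot":[0,0,0],"jaw":0.0},{"translation":[-0.0296,-0.0235,0],"rot":[0,0,0],"jaw":0.0},{"translation":[-0.0296,-0.0235,0],"rot":[0,0,0],"jaw":0.0},{"translation":[-0.0296,-0.0235,0],"rot":[0,0,0],"jaw":0.0},{"translation":[-0.0296,-0.0235,0],"rot":[0,0,0],"jaw":0.0},{"translation":[-0.0296,-0.0235,0],"rot":[0,0,0],"jaw":0.0},{"translation":[-0.0296,-0.0235,0],"rot":[0,0,0],"jaw":0.0},{"translation":[-0.0296,-0.0235,0],"rot":[0,0,0.3],"jaw":0.0}]'; python3 -m creep '[{"translation":[0,0,0.03],"rot":[0,0,0],"jaw":0.0},{"translation":[0,0,0.03],"rot":[0,0,0],"jaw":0.0},{"translation":[0,0,0.03],"rot":[0,0,0],"jaw":0.0},{"translation":[0,0,0.03],"rot":[0,0,0],"jaw":0.0},{"translation":[0,0,0.03],"rot":[0,0,0],"jaw":0.0},{"translation":[0,0,0.02],"rot":[0,0,0],"jaw":0.0},{"translation":[0,0,0],"rot":[0,0,0],"jaw":0.0},{"translation":[0,0,0],"rot":[0,0,0],"jaw":0.0}]'; python3 - <<'E'
from h import *
st(); print(delta([.4916,-.4342,.0345],down(np.radians(46.55))))
crop("side",(374,250),45,"ds6"); crop("top",(372,205),45,"dt6")
E
```

```text
clock: 27.13
position: [0.4892, -0.4368, 0.276]
ee_rot: [-1.176, -2.913, -0.0]
force: [1.0, 0.1, -1.8]
width: 0.326
clock: 27.8
position: [0.4886, -0.4347, 0.1057]
ee_rot: [-1.174, -2.912, -0.001]
force: [-0.7, -0.1, -1.6]
width: 0.327
t 27.8 pos [ 0.4886 -0.4347  0.1057] F [-0.7 -0.1 -1.6] w 0.327
R [[-0.72, 0.694, -0.002], [0.694, 0.72, 0.001], [0.002, -0.0, -1.0]]
q [ 0.32  0.65  0.51  1.67 -0.38  0.92  1.78]
[[-0.002, 0.0025, 0.0712], [-0.03, -0.14, -0.47]]
ds6 origin 329 205 scale 8
dt6 origin 327 160 scale 8
```

View pics/ds6.png

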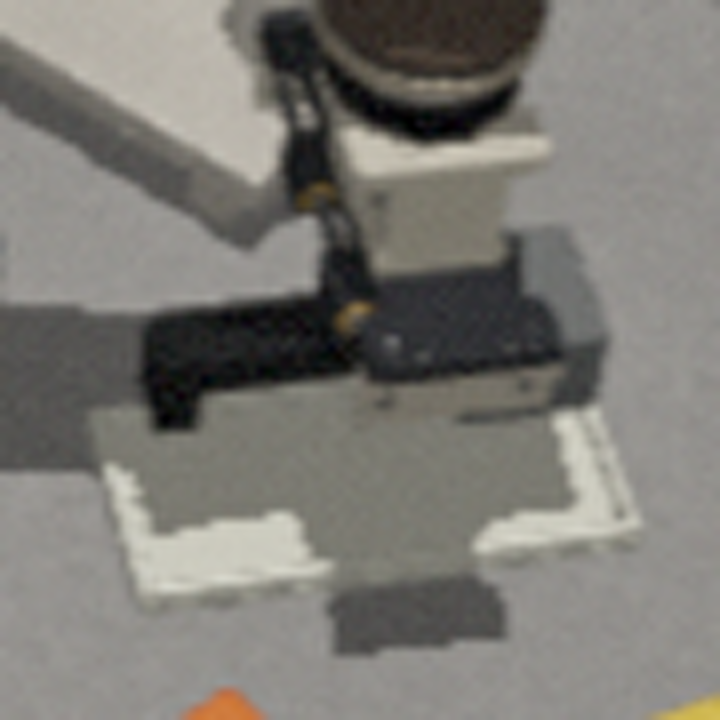

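```bash
python3 -m creep '[{"translation":[-0.002,0.0025,0.01],"rot":[0,0,-0.4],"jaw":0.0},{"translation":[0,0,0.015],"rot":[0,0,0],"jaw":0.0},{"translation":[0,0,0.015],"rot":[0,0,0],"jaw":0.0},{"translation":[0,0,0.012],"rot":[0,0,0],"jaw":0.0},{"translation":[0,0,0.01],"rot":[0,0,0],"jaw":0.0},{"translation":[0,0,0.006],"rot":[0,0,0],"jaw":0.0},{"translation":[0,0,0.002],"rot":[0,0,0],"jaw":0.0},{"translation":[0,0,0],"rot":[0,0,0],"jaw":0.0},{"translation":[0,0,0],"rot":[0,0,0],"jaw":0.0}]'
```

```text
clock: 28.65
position: [0.4925, -0.4351, 0.0369]
ee_rot: [1.16, 2.919, -0.0]
force: [0.1, -0.2, -1.3]
width: 0.325
```

```bash
python3 -m creep '[{"translation":[0,0,0.002],"rot":[0,0,0],"jaw":0.0},{"translation":[0,0,0],"rot":[0,0,0],"jaw":0.0},{"translation":[0,0,0],"rot":[0,0,0],"jaw":0.0}]';python3 -m creep '[{"translation":[0,0,0],"rot":[0,0,0],"jaw":0.06},{"translation":[0,0,0],"rot":[0,0,0],"jaw":0.06},{"translation":[0,0,0],"rot":[0,0,0],"jaw":0.06},{"translation":[0,0,0],"rot":[0,0,0],"jaw":0.06},{"translation":[0,0,-0.01],"rot":[0,0,0],"jaw":0.06},{"translation":[0,0,-0.03],"rot":[0,0,0],"jaw":0.06},{"translation":[0,0,-0.03],"rot":[0,0,0],"jaw":0.08},{"translation":[0,0,-0.03],"rot":[0,0,0],"jaw":0.08},{"translation":[0,0,-0.03],"rot":[0,0,0],"jaw":0.08},{"translation":[0,0,-0.03],"rot":[0,0,0],"jaw":0.08},{"translation":[0,0,-0.03],"rot":[0,0,0],"jaw":0.08},{"translation":[0,0,-0.03],"rot":[0,0,0],"jaw":0.08}]'; python3 - <<'E'
from h import *
snap("h"); st()
crop("side",(374,264),40,"dk_s2",9)
E
```

```text
clock: 28.9
position: [0.4925, -0.435, 0.0349]
ee_rot: [1.16, 2.919, -0.0]
force: [-0.5, 0.7, -0.9]
width: 0.325
clock: 29.9
position: [0.4918, -0.4347, 0.2569]
ee_rot: [1.161, 2.919, -0.0]
force: [0.3, -0.6, 0.8]
width: 0.871
t 30.0 pos [ 0.4934 -0.437   0.2609] F [-0.2 -0.8  1. ] w 0.873
R [[-0.727, 0.687, 0.007], [0.687, 0.727, -0.006], [-0.009, 0.001, -1.0]]
q [ 0.28  0.51  0.58  1.5  -0.29  1.21  1.71]
dk_s2 origin 334 224 scale 9
```

View pics/dk_s2.png

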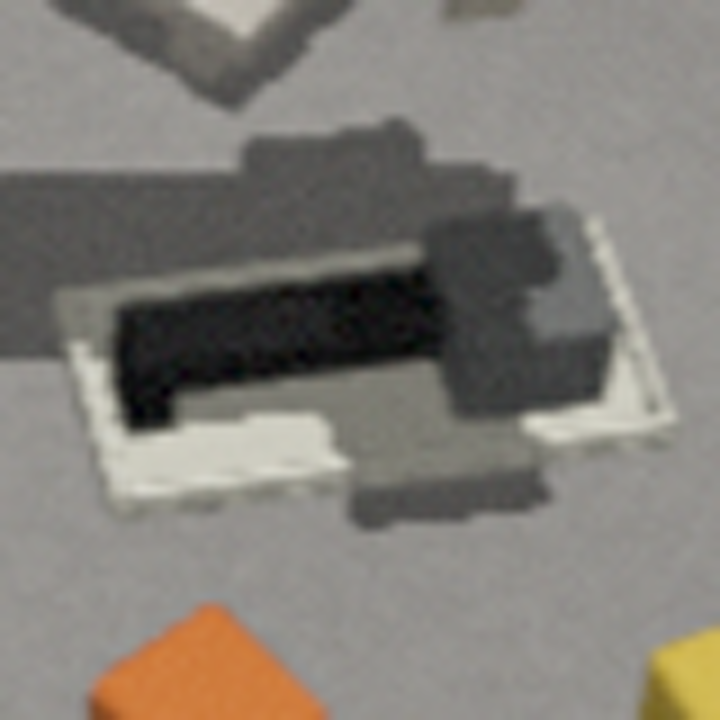

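View pics/top_h.png

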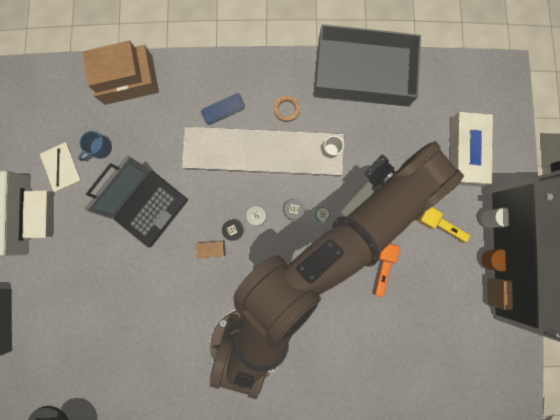

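```bash
python3 - <<'E'
from h import *
im=optics.get_image("top"); cv2.imwrite("pics/sh_t.png",cv2.resize(im[110:240,170:360],None,fx=4,fy=4,interpolation=cv2.INTER_CUBIC)[:,:,::-1])
E
```

```text
(no output)
```

View pics/sh_t.png

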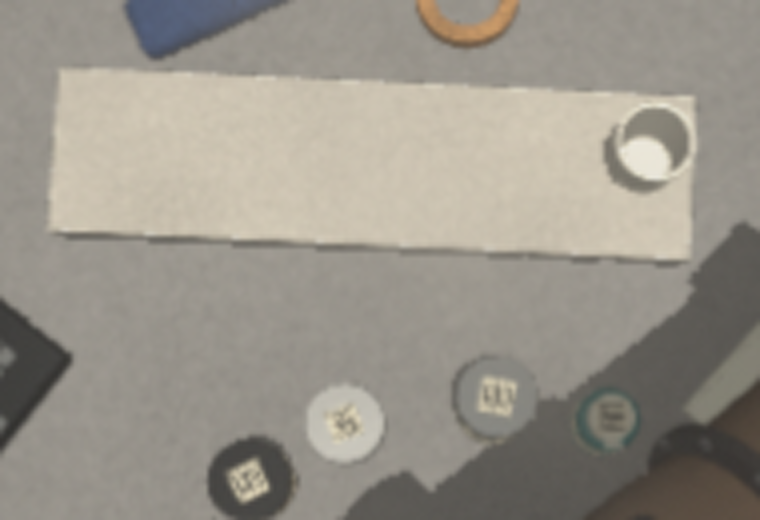

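```bash
python3 - <<'E'
from h import *
T=lambda a,b:np.array((170+(a+.5)/4-.5,110+(b+.5)/4-.5))
o=[("top",T(60,69),(.07,.27,.05)),("top",T(695,96),(.07,-.27,.05)),("top",T(690,258),(-.07,-.27,.05)),("top",T(50,231),(-.07,.27,.05))]
def f(v):
    x,y,w=v;c,s=np.cos(w),np.sin(w)
    return np.concatenate([proj(n,[x+c*a-s*b,y+s*a+c*b,z])-p for n,p,(a,b,z) in o])
r=least_squares(f,[.6,0,0]); print(r.x,np.degrees(r.x[2]),np.round(r.fun,1))
x,y,w=r.x;c,s=np.cos(w),np.sin(w)
for l in(-.225,-.12,-.03,.06,.16): print(l,x-s*l,y+c*l)
for n,t,z in(("tub",(498,396),.145),("bottle",(612,416),.115),("jar",(250,480),.085),("tin",(345,423),.065)): print(n,onz("top",T(*t),z))
E
```

```text
[ 0.65549833 -0.06411796 -0.05338455] -3.0587096498205684 [-0.3 -0.2  0.3 -0.2  0.4  0.2 -0.4  0.1]
-0.225 0.6434925088126745 -0.2887974164601423
-0.12 0.649095224917334 -0.1839470012380241
-0.03 0.653897553007042 -0.0940752167619228
0.06 0.6586998810967502 -0.004203432285821519
0.16 0.6640358011964258 0.09565410602095771
tub [ 0.45081593 -0.16301627]
bottle [ 0.43608507 -0.25457789]
jar [0.38910082 0.03642787]
tin [ 0.43565745 -0.03981723]
```

```bash
python3 - <<'E'
from h import *
st(); print(delta([.4508,-.163,.22],down(0)))
E
```

```text
t 30.1 pos [ 0.4924 -0.435   0.2559] F [0.  0.6 0.1] w 0.869
R [[-0.727, 0.687, 0.002], [0.687, 0.727, -0.001], [-0.002, 0.001, -1.0]]
q [ 0.28  0.51  0.58  1.5  -0.29  1.21  1.71]
[[0.2171, 0.1692, 0.0355], [0.08, 0.11, 46.64]]
```

```bash
python3 -m creep '[{"translation":[0.0241,0.0188,0.004],"rot":[0,0,0],"jaw":0.088},{"translation":[0.0241,0.0188,0.004],"rot":[0,0,0],"jaw":0.088},{"translation":[0.0241,0.0188,0.004],"rot":[0,0,0],"jaw":0.088},{"translation":[0.0241,0.0188,0.004],"rot":[0,0,0],"jaw":0.088},{"translation":[0.0241,0.0188,0.004],"rot":[0,0,0],"jaw":0.088},{"translation":[0.0241,0.0188,0.004],"rot":[0,0,0],"jaw":0.088},{"translation":[0.0241,0.0188,0.004],"rot":[0,0,0],"jaw":0.088},{"translation":[0.0241,0.0188,0.004],"rot":[0,0,0],"jaw":0.088},{"translation":[0.0241,0.0188,0.004],"rot":[0,0,0],"jaw":0.088}]'; python3 -m creep '[{"translation":[0,0,0],"rot":[0,0,6.66],"jaw":0.088},{"translation":[0,0,0],"rot":[0,0,6.66],"jaw":0.088},{"translation":[0,0,0],"rot":[0,0,6.66],"jaw":0.088},{"translation":[0,0,0],"rot":[0,0,6.66],"jaw":0.088},{"translation":[0,0,0],"rot":[0,0,6.66],"jaw":0.088},{"translation":[0,0,0],"rot":[0,0,6.66],"jaw":0.088},{"translation":[0,0,0],"rot":[0,0,6.66],"jaw":0.088},{"translation":[0,0,0],"rot":[0,0,0],"jaw":0.088},{"translation":[0,0,0],"rot":[0,0,0],"jaw":0.088}]'; python3 - <<'E'
from h import *
st(); print(delta([.4508,-.163,.125],down(0))); crop("side",(300,190),45,"tb1"); crop("top",(294,209),40,"tb1t")
E
```

```text
clock: 30.85
position: [0.4493, -0.1611, 0.2173]
ee_rot: [-1.16, -2.918, 0.001]
force: [0.6, -0.1, -0.5]
width: 0.96
clock: 31.6
position: [0.45, -0.1625, 0.2177]
ee_rot: [-2.216, -2.225, 0.002]
force: [-0.5, 0.1, 0.2]
width: 0.962
t 31.6 pos [ 0.45   -0.1625  0.2177] F [-0.5  0.1  0.2] w 0.962
R [[-0.004, 1.0, -0.002], [1.0, 0.004, 0.0], [0.0, -0.002, -1.0]]
q [-0.34  0.25  0.71  1.99 -0.19  0.97  0.47]
[[-0.0005, 0.001, 0.0927], [-0.1, -0.0, 0.24]]
tb1 origin 255 145 scale 8
tb1t origin 254 169 scale 8
```

View pics/tb1.png

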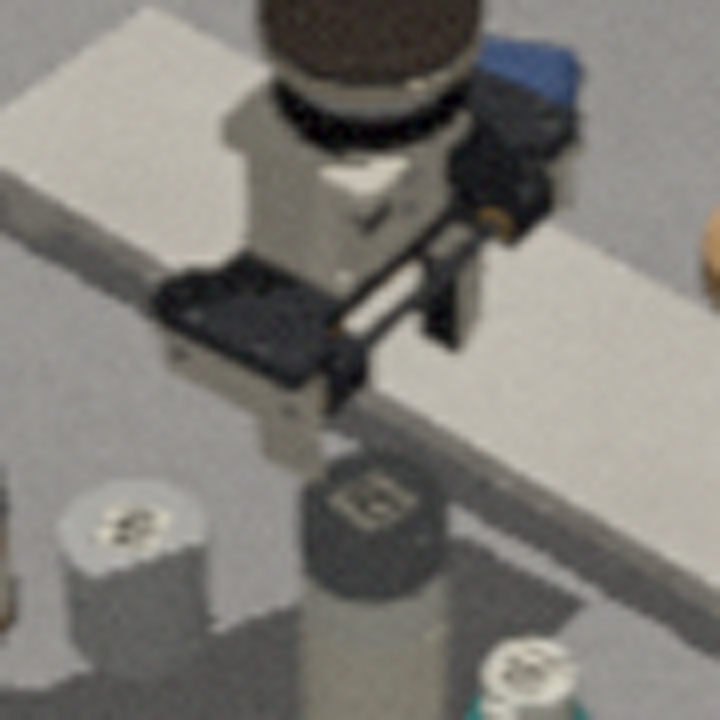

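```bash
python3 -m creep '[{"translation":[0,0.001,0.018],"rot":[0,0,0],"jaw":0.088},{"translation":[0,0,0.018],"rot":[0,0,0],"jaw":0.088},{"translation":[0,0,0.018],"rot":[0,0,0],"jaw":0.088},{"translation":[0,0,0.014],"rot":[0,0,0],"jaw":0.088},{"translation":[0,0,0.012],"rot":[0,0,0],"jaw":0.088},{"translation":[0,0,0.012],"rot":[0,0,0],"jaw":0.088},{"translation":[0,0,0],"rot":[0,0,0],"jaw":0.088},{"translation":[0,0,0],"rot":[0,0,0],"jaw":0.088}]'; python3 -m creep '[{"translation":[0,0,0],"rot":[0,0,0],"jaw":0.0},{"translation":[0,0,0],"rot":[0,0,0],"jaw":0.0},{"translation":[0,0,0],"rot":[0,0,0],"jaw":0.0},{"translation":[0,0,0],"rot":[0,0,0],"jaw":0.0},{"translation":[0,0,0],"rot":[0,0,0],"jaw":0.0},{"translation":[0,0,0],"rot":[0,0,0],"jaw":0.0}]' 35; python3 - <<'E'
from h import *
st()
E
```

```text
clock: 32.37
position: [0.4511, -0.1629, 0.1261]
ee_rot: [-2.219, -2.223, 0.001]
force: [0.5, 1.2, 0.1]
width: 0.958
clock: 32.87
position: [0.4521, -0.1629, 0.1268]
ee_rot: [2.22, 2.222, 0.001]
force: [0.6, -0.7, 4.8]
width: 0.694
t 32.87 pos [ 0.4521 -0.1629  0.1268] F [ 0.6 -0.7  4.8] w 0.694
R [[-0.001, 1.0, 0.001], [1.0, 0.001, -0.0], [-0.0, 0.001, -1.0]]
q [-0.25  0.39  0.64  2.09 -0.33  0.76  0.59]
```

```bash
python3 -m creep '[{"translation":[0,0,-0.01],"rot":[0,0,0],"jaw":0.0},{"translation":[0,0,-0.02],"rot":[0,0,0],"jaw":0.0},{"translation":[0,0,-0.025],"rot":[0,0,0],"jaw":0.0},{"translation":[0,0,-0.025],"rot":[0,0,0],"jaw":0.0},{"translation":[0,0,-0.02],"rot":[0,0,0],"jaw":0.0}]'; python3 -m creep '[{"translation":[0.0259,0.0212,0],"rot":[0,0,0],"jaw":0.0},{"translation":[0.0259,0.0212,0],"rot":[0,0,0],"jaw":0.0},{"translation":[0.0259,0.0212,0],"rot":[0,0,0],"jaw":0.0},{"translation":[0.0259,0.0212,0],"rot":[0,0,0],"jaw":0.0},{"translation":[0.0259,0.0212,0],"rot":[0,0,0],"jaw":0.0},{"translation":[0.0259,0.0212,0],"rot":[0,0,0],"jaw":0.0},{"translation":[0.0259,0.0212,0],"rot":[0,0,0],"jaw":0.0},{"translation":[0.0259,0.0212,0],"rot":[0,0,0],"jaw":0.0},{"translation":[0.0259,0.0212,0],"rot":[0,0,0],"jaw":0.0},{"translation":[0.0259,0.0212,0],"rot":[0,0,0],"jaw":0.0},{"translation":[0,0,0],"rot":[0,0,0],"jaw":0.0},{"translation":[0,0,0],"rot":[0,0,0],"jaw":0.0}]'; python3 - <<'E'
from h import *
st(); print(delta([.664,.0957,.177],down(0))); snap("k")
E
```

```text
clock: 33.28
position: [0.4514, -0.1632, 0.2284]
ee_rot: [2.221, 2.221, -0.0]
force: [0.4, -0.0, -3.4]
width: 0.691
clock: 34.28
position: [0.6636, 0.0986, 0.2258]
ee_rot: [-2.217, -2.226, 0.002]
force: [0.4, -1.3, -1.9]
width: 0.689
t 34.28 pos [0.6636 0.0986 0.2258] F [ 0.4 -1.3 -1.9] w 0.689
R [[-0.004, 1.0, -0.001], [1.0, 0.004, -0.001], [-0.001, -0.001, -1.0]]
q [-0.6   0.57  0.61  1.5  -0.34  1.18  0.07]
[[-0.0029, 0.0004, 0.0488], [-0.08, 0.04, 0.23]]
```

View pics/side_k.png

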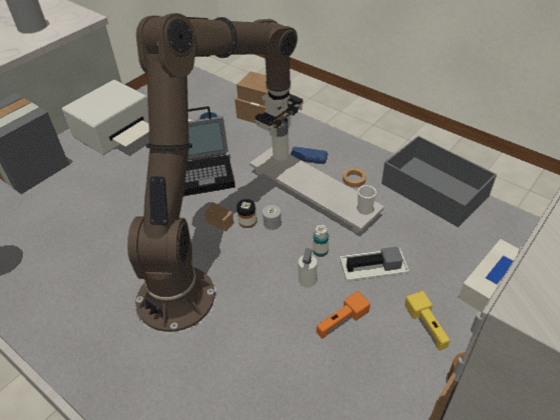

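```bash
python3 -m creep '[{"translation":[-0.002,0,0.012],"rot":[0,0,0],"jaw":0.0},{"translation":[0,0,0.012],"rot":[0,0,0],"jaw":0.0},{"translation":[0,0,0.012],"rot":[0,0,0],"jaw":0.0},{"translation":[0,0,0.008],"rot":[0,0,0],"jaw":0.0},{"translation":[0,0,0.003],"rot":[0,0,0],"jaw":0.0},{"translation":[0,0,0],"rot":[0,0,0],"jaw":0.0},{"translation":[0,0,0],"rot":[0,0,0],"jaw":0.0}]'; python3 -m creep '[{"translation":[0,0,0.001],"rot":[0,0,0],"jaw":0.0},{"translation":[0,0,0.001],"rot":[0,0,0],"jaw":0.0},{"translation":[0,0,0],"rot":[0,0,0],"jaw":0.0},{"translation":[0,0,0],"rot":[0,0,0],"jaw":0.0}]'
```

```text
clock: 34.97
position: [0.6636, 0.0942, 0.1793]
ee_rot: [-2.221, -2.222, 0.0]
force: [-0.1, 0.3, -1.7]
width: 0.692
clock: 35.3
position: [0.6636, 0.0943, 0.1777]
ee_rot: [2.221, 2.222, 0.001]
force: [-0.2, -0.2, -2.6]
width: 0.692
```

```bash
python3 -m creep '[{"translation":[0,0,0.001],"rot":[0,0,0],"jaw":0.0},{"translation":[0,0,0.001],"rot":[0,0,0],"jaw":0.0},{"translation":[0,0,0],"rot":[0,0,0],"jaw":0.0},{"translation":[0,0,0],"rot":[0,0,0],"jaw":0.0}]'
```

```text
clock: 35.63
position: [0.6639, 0.0943, 0.1769]
ee_rot: [2.221, 2.222, 0.002]
force: [-2.3, -0.7, 9.1]
width: 0.689
```

Contact. Release and rise.

```bash
python3 -m creep '[{"translation":[0,0,-0.0005],"rot":[0,0,0],"jaw":0.088},{"translation":[0,0,0],"rot":[0,0,0],"jaw":0.088},{"translation":[0,0,0],"rot":[0,0,0],"jaw":0.088},{"translation":[0,0,0],"rot":[0,0,0],"jaw":0.088},{"translation":[0,0,-0.01],"rot":[0,0,0],"jaw":0.088},{"translation":[0,0,-0.03],"rot":[0,0,0],"jaw":0.088},{"translation":[0,0,-0.03],"rot":[0,0,0],"jaw":0.088},{"translation":[0,0,-0.03],"rot":[0,0,0],"jaw":0.088},{"translation":[0,0,0],"rot":[0,0,0],"jaw":0.088}]'; python3 - <<'E'
from h import *
st(); snap("l"); print(delta([.436,-.255,.20],down(np.radians(-70))))
crop("side",(280,150),45,"l_s"); crop("top",(320,225),50,"l_t",7)
E
```

```text
clock: 36.38
position: [0.6663, 0.0937, 0.2832]
ee_rot: [2.217, 2.217, 0.012]
force: [0.6, -0.6, 0.3]
width: 0.96
t 36.38 pos [0.6663 0.0937 0.2832] F [ 0.6 -0.6  0.3] w 0.96
R [[0.0, 1.0, 0.009], [1.0, -0.0, 0.001], [0.001, 0.009, -1.0]]
q [-0.6   0.53  0.63  1.43 -0.32  1.28  0.05]
[[-0.3491, -0.2287, 0.0769], [0.13, -0.15, 70.02]]
l_s origin 235 105 scale 8
l_t origin 270 175 scale 7
```

View pics/l_s.png

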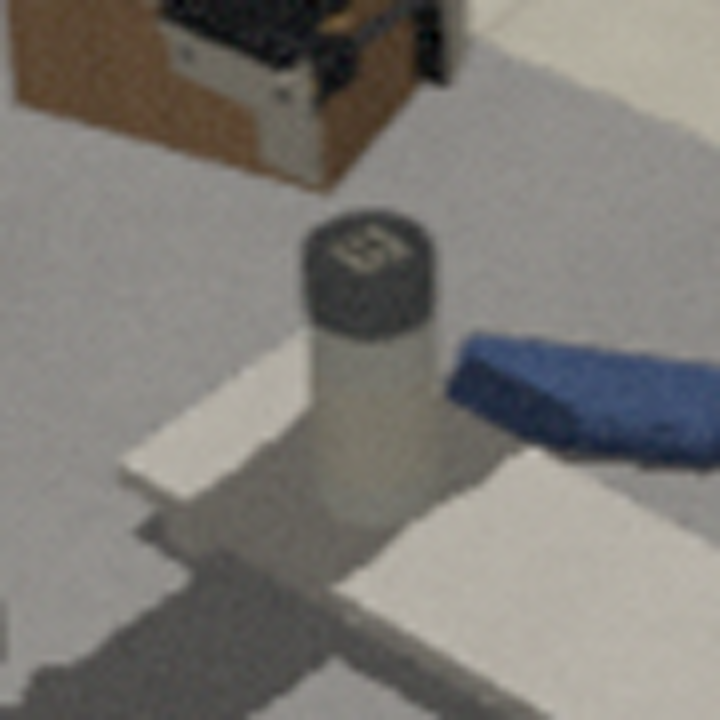

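View pics/l_t.png

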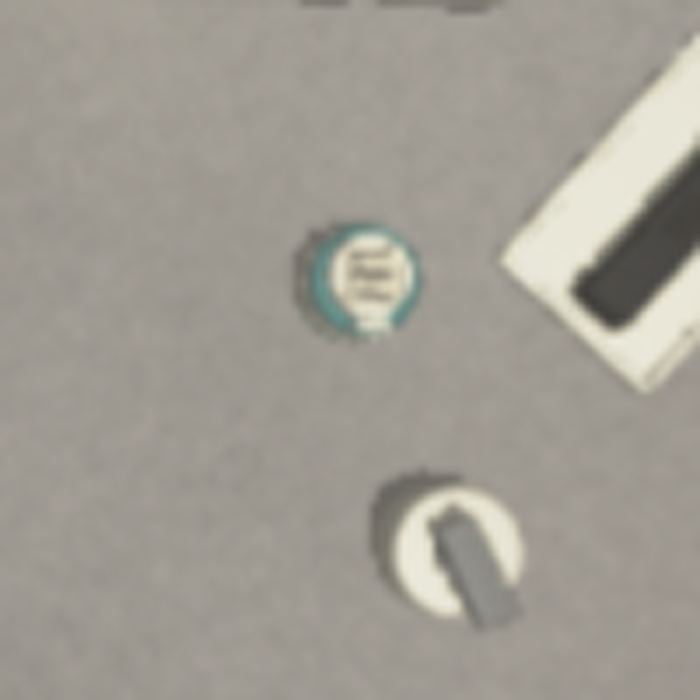

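```bash
python3 -m creep '[{"translation":[-0.0291,-0.0192,0.003],"rot":[0,0,0],"jaw":0.075},{"translation":[-0.0291,-0.0192,0.003],"rot":[0,0,0],"jaw":0.075},{"translation":[-0.0291,-0.0192,0.003],"rot":[0,0,0],"jaw":0.075},{"translation":[-0.0291,-0.0192,0.003],"rot":[0,0,0],"jaw":0.075},{"translation":[-0.0291,-0.0192,0.003],"rot":[0,0,0],"jaw":0.075},{"translation":[-0.0291,-0.0192,0.003],"rot":[0,0,0],"jaw":0.075},{"translation":[-0.0291,-0.0192,0.003],"rot":[0,0,0],"jaw":0.075},{"translation":[-0.0291,-0.0192,0.003],"rot":[0,0,0],"jaw":0.075},{"translation":[-0.0291,-0.0192,0.003],"rot":[0,0,0],"jaw":0.075},{"translation":[-0.0291,-0.0192,0.003],"rot":[0,0,0],"jaw":0.075},{"translation":[-0.0291,-0.0192,0.003],"rot":[0,0,0],"jaw":0.075},{"translation":[-0.0291,-0.0192,0.003],"rot":[0,0,0],"jaw":0.075}]'; python3 -m creep '[{"translation":[0,0,0],"rot":[0,0,7],"jaw":0.075},{"translation":[0,0,0],"rot":[0,0,7],"jaw":0.075},{"translation":[0,0,0],"rot":[0,0,7],"jaw":0.075},{"translation":[0,0,0],"rot":[0,0,7],"jaw":0.075},{"translation":[0,0,0],"rot":[0,0,7],"jaw":0.075},{"translation":[0,0,0],"rot":[0,0,7],"jaw":0.075},{"translation":[0,0,0],"rot":[0,0,7],"jaw":0.075},{"translation":[0,0,0],"rot":[0,0,7],"jaw":0.075},{"translation":[0,0,0],"rot":[0,0,7],"jaw":0.075},{"translation":[0,0,0],"rot":[0,0,7],"jaw":0.075},{"translation":[0,0,0],"rot":[0,0,0],"jaw":0.075},{"translation":[0,0,0],"rot":[0,0,0],"jaw":0.075}]'; python3 - <<'E'
from h import *
st(); print(delta([.436,-.255,.070],down(np.radians(-70)))); snap("m")
crop("side",(320,220),45,"m_s")
E
```

```text
clock: 37.58
position: [0.4315, -0.2557, 0.2389]
ee_rot: [-2.219, -2.221, 0.001]
force: [0.4, -0.7, 0.6]
width: 0.815
clock: 38.58
position: [0.4329, -0.2546, 0.2391]
ee_rot: [-3.092, -0.552, 0.003]
force: [-0.7, 0.1, -0.5]
width: 0.819
t 38.58 pos [ 0.4329 -0.2546  0.2391] F [-0.7  0.1 -0.5] w 0.819
R [[0.938, 0.346, -0.002], [0.346, -0.938, 0.0], [-0.002, -0.001, -1.0]]
q [-0.37  0.35  1.06  1.92 -0.34  1.07 -0.39]
[[0.0031, 0.0016, 0.1691], [-0.04, 0.1, 0.24]]
m_s origin 275 175 scale 8
```

View pics/m_s.png

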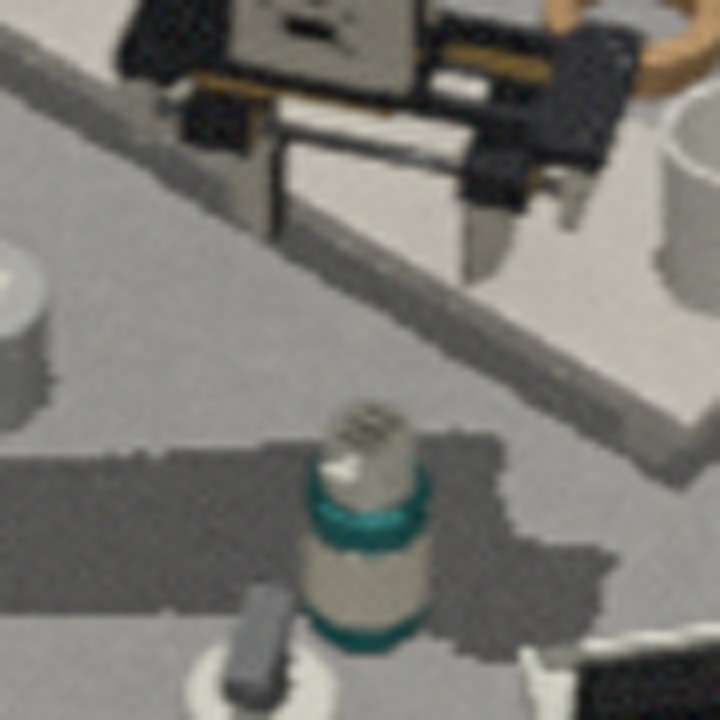

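```bash
python3 -m creep '[{"translation":[0.003,0.0016,0.02],"rot":[0,0,0],"jaw":0.075},{"translation":[0,0,0.02],"rot":[0,0,0],"jaw":0.075},{"translation":[0,0,0.02],"rot":[0,0,0],"jaw":0.075},{"translation":[0,0,0.02],"rot":[0,0,0],"jaw":0.075},{"translation":[0,0,0],"rot":[0,0,0],"jaw":0.075},{"translation":[0,0,0],"rot":[0,0,0],"jaw":0.075}]'; python3 - <<'E'
from h import *
st(); print(delta([.436,-.255,.070],down(np.radians(-70))))
crop("side",(320,220),45,"m_s2")
E
```

```text
clock: 39.23
position: [0.436, -0.2555, 0.1597]
ee_rot: [-3.093, -0.547, 0.003]
force: [-0.3, 0.6, 0.1]
width: 0.816
t 39.23 pos [ 0.436  -0.2555  0.1597] F [-0.3  0.6  0.1] w 0.816
R [[0.939, 0.343, -0.002], [0.343, -0.939, 0.001], [-0.001, -0.001, -1.0]]
q [-0.27  0.46  0.95  2.01 -0.47  0.91 -0.28]
[[0.0003, -0.0003, 0.0897], [-0.07, 0.08, 0.06]]
m_s2 origin 275 175 scale 8
```

View pics/m_s2.png

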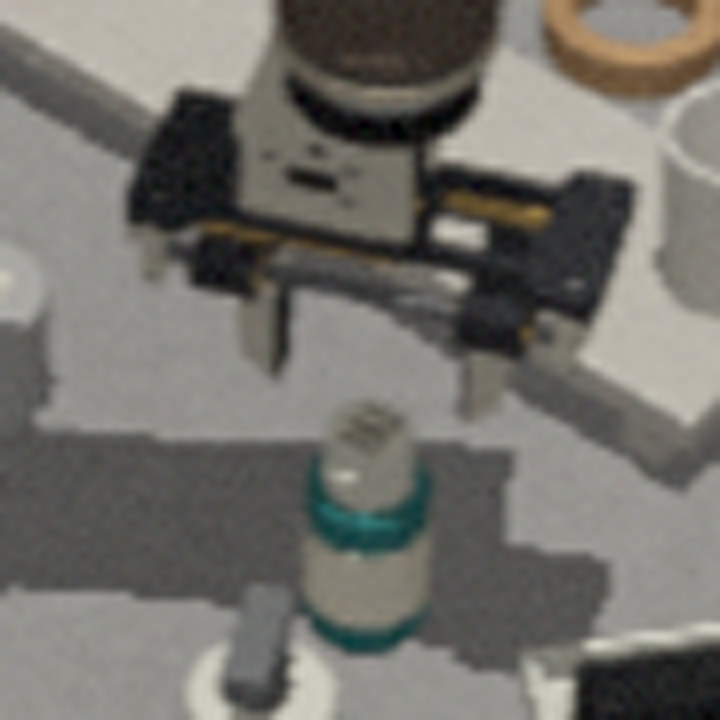

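```bash
python3 -m creep '[{"translation":[0,0,0.016],"rot":[0,0,0],"jaw":0.075},{"translation":[0,0,0.016],"rot":[0,0,0],"jaw":0.075},{"translation":[0,0,0.016],"rot":[0,0,0],"jaw":0.075},{"translation":[0,0,0.016],"rot":[0,0,0],"jaw":0.075},{"translation":[0,0,0.014],"rot":[0,0,0],"jaw":0.075},{"translation":[0,0,0.010],"rot":[0,0,0],"jaw":0.075},{"translation":[0,0,0],"rot":[0,0,0],"jaw":0.075},{"translation":[0,0,0],"rot":[0,0,0],"jaw":0.075}]'; python3 -m creep '[{"translation":[0,0,0],"rot":[0,0,0],"jaw":0.0},{"translation":[0,0,0],"rot":[0,0,0],"jaw":0.0},{"translation":[0,0,0],"rot":[0,0,0],"jaw":0.0},{"translation":[0,0,0],"rot":[0,0,0],"jaw":0.0},{"translation":[0,0,0],"rot":[0,0,0],"jaw":0.0},{"translation":[0,0,0],"rot":[0,0,0],"jaw":0.0}]' 30; python3 - <<'E'
from h import *
st()
E
```

```text
clock: 39.95
position: [0.437, -0.2558, 0.0726]
ee_rot: [3.093, 0.546, 0.001]
force: [-0.2, 0.7, 0.2]
width: 0.816
clock: 40.45
position: [0.437, -0.2555, 0.0723]
ee_rot: [-3.094, -0.547, -0.001]
force: [-0.8, 2.4, 6.4]
width: 0.561
t 40.45 pos [ 0.437  -0.2555  0.0723] F [-0.8  2.4  6.4] w 0.561
R [[0.939, 0.343, 0.001], [0.343, -0.939, 0.0], [0.001, 0.0, -1.0]]
q [-0.15  0.58  0.81  2.09 -0.63  0.74 -0.15]
```

```bash
python3 -m creep '[{"translation":[0,0,-0.01],"rot":[0,0,0],"jaw":0.0},{"translation":[0,0,-0.025],"rot":[0,0,0],"jaw":0.0},{"translation":[0,0,-0.03],"rot":[0,0,0],"jaw":0.0},{"translation":[0,0,-0.03],"rot":[0,0,0],"jaw":0.0},{"translation":[0,0,-0.025],"rot":[0,0,0],"jaw":0.0},{"translation":[0,0,0],"rot":[0,0,0],"jaw":0.0}]'; python3 -m creep '[{"translation":[0,0,0],"rot":[0,0,-7],"jaw":0.0},{"translation":[0,0,0],"rot":[0,0,-7],"jaw":0.0},{"translation":[0,0,0],"rot":[0,0,-7],"jaw":0.0},{"translation":[0,0,0],"rot":[0,0,-7],"jaw":0.0},{"translation":[0,0,0],"rot":[0,0,-7],"jaw":0.0},{"translation":[0,0,0],"rot":[0,0,-7],"jaw":0.0},{"translation":[0,0,0],"rot":[0,0,-7],"jaw":0.0},{"translation":[0,0,0],"rot":[0,0,-7],"jaw":0.0},{"translation":[0,0,0],"rot":[0,0,-7],"jaw":0.0},{"translation":[0,0,0],"rot":[0,0,-7],"jaw":0.0},{"translation":[0,0,0],"rot":[0,0,0],"jaw":0.0},{"translation":[0,0,0],"rot":[0,0,0],"jaw":0.0}]'; python3 - <<'E'
from h import *
st(); print(delta([.650,-.183,.19],down(0)))
E
```

```text
clock: 40.95
position: [0.4381, -0.2574, 0.1964]
ee_rot: [3.091, 0.544, 0.008]
force: [1.6, -0.7, -1.0]
width: 0.561
clock: 41.95
position: [0.4362, -0.2555, 0.1917]
ee_rot: [-2.225, -2.217, -0.0]
force: [0.7, 0.1, -1.5]
width: 0.559
t 41.95 pos [ 0.4362 -0.2555  0.1917] F [ 0.7  0.1 -1.5] w 0.559
R [[0.004, 1.0, -0.0], [1.0, -0.004, 0.0], [0.0, -0.0, -1.0]]
q [-0.09  0.33  0.66  1.96 -0.25  0.93  0.7 ]
[[0.0734, 0.2135, 0.0016], [-0.02, -0.02, -0.22]]
```

```bash
python3 -m creep '[{"translation":[0.0092,0.0267,0],"rot":[0,0,0],"jaw":0.0},{"translation":[0.0092,0.0267,0],"rot":[0,0,0],"jaw":0.0},{"translation":[0.0092,0.0267,0],"rot":[0,0,0],"jaw":0.0},{"translation":[0.0092,0.0267,0],"rot":[0,0,0],"jaw":0.0},{"translation":[0.0092,0.0267,0],"rot":[0,0,0],"jaw":0.0},{"translation":[0.0092,0.0267,0],"rot":[0,0,0],"jaw":0.0},{"translation":[0.0092,0.0267,0],"rot":[0,0,0],"jaw":0.0},{"translation":[0.0092,0.0267,0],"rot":[0,0,0],"jaw":0.0},{"translation":[0,0,0.02],"rot":[0,0,0],"jaw":0.0},{"translation":[0,0,0.02],"rot":[0,0,0],"jaw":0.0},{"translation":[0,0,0],"rot":[0,0,0],"jaw":0.0},{"translation":[0,0,0],"rot":[0,0,0],"jaw":0.0}]'; python3 - <<'E'
from h import *
st(); print(delta([.650,-.183,.1225],down(0))); crop("side",(340,180),45,"n_s")
E
```

```text
clock: 42.95
position: [0.6492, -0.1815, 0.1508]
ee_rot: [-2.222, -2.217, 0.003]
force: [-0.8, -0.8, -0.9]
width: 0.563
t 42.95 pos [ 0.6492 -0.1815  0.1508] F [-0.8 -0.8 -0.9] w 0.563
R [[0.002, 1.0, -0.003], [1.0, -0.002, 0.0], [0.0, -0.003, -1.0]]
q [-0.16  0.64  0.58  1.58 -0.39  1.04  0.52]
[[-0.0015, 0.0009, 0.0283], [-0.19, -0.01, -0.14]]
n_s origin 295 135 scale 8
```

View pics/n_s.png

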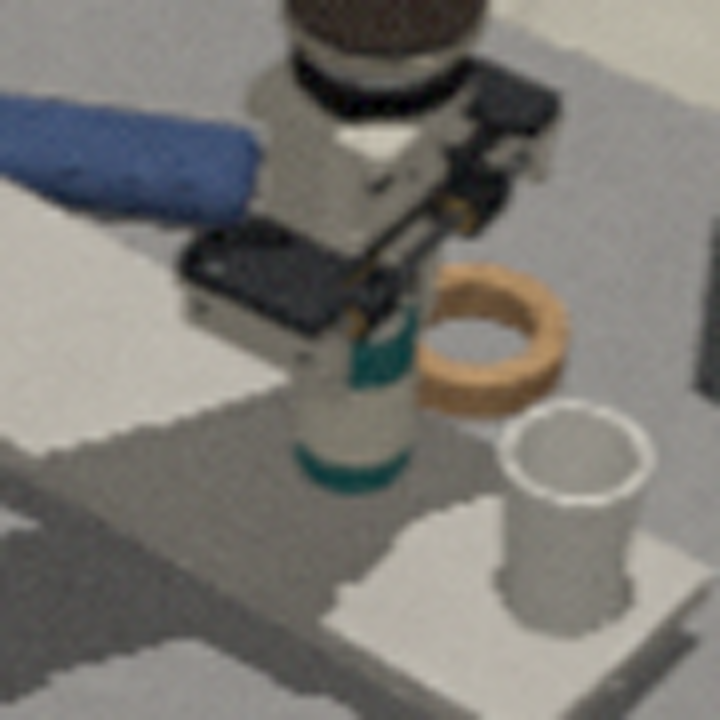

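```bash
python3 -m creep '[{"translation":[0,0,0.012],"rot":[0,0,0],"jaw":0.0},{"translation":[0,0,0.010],"rot":[0,0,0],"jaw":0.0},{"translation":[0,0,0.003],"rot":[0,0,0],"jaw":0.0},{"translation":[0,0,0.001],"rot":[0,0,0],"jaw":0.0},{"translation":[0,0,0.001],"rot":[0,0,0],"jaw":0.0},{"translation":[0,0,0],"rot":[0,0,0],"jaw":0.0},{"translation":[0,0,0],"rot":[0,0,0],"jaw":0.0}]'; python3 -m creep '[{"translation":[0,0,0.001],"rot":[0,0,0],"jaw":0.0},{"translation":[0,0,0],"rot":[0,0,0],"jaw":0.0},{"translation":[0,0,0],"rot":[0,0,0],"jaw":0.0}]'
```

```text
clock: 43.58
position: [0.6504, -0.1819, 0.1253]
ee_rot: [2.221, 2.222, 0.0]
force: [-0.0, -0.0, -1.8]
width: 0.557
clock: 43.83
position: [0.6503, -0.1818, 0.1241]
ee_rot: [2.221, 2.222, 0.0]
force: [-0.6, -0.3, -1.6]
width: 0.561
```

```bash
python3 -m creep '[{"translation":[0,0,0.001],"rot":[0,0,0],"jaw":0.0},{"translation":[0,0,0.001],"rot":[0,0,0],"jaw":0.0},{"translation":[0,0,0],"rot":[0,0,0],"jaw":0.0},{"translation":[0,0,0],"rot":[0,0,0],"jaw":0.0}]'
```

```text
clock: 44.17
position: [0.6503, -0.1819, 0.1224]
ee_rot: [2.221, 2.222, 0.001]
force: [-1.2, 0.7, 4.1]
width: 0.562
```

```bash
python3 -m creep '[{"translation":[0,0,0],"rot":[0,0,0],"jaw":0.075},{"translation":[0,0,0],"rot":[0,0,0],"jaw":0.075},{"translation":[0,0,0],"rot":[0,0,0],"jaw":0.075},{"translation":[0,0,0],"rot":[0,0,0],"jaw":0.075},{"translation":[0,0,-0.01],"rot":[0,0,0],"jaw":0.075},{"translation":[0,0,-0.03],"rot":[0,0,0],"jaw":0.075},{"translation":[0,0,-0.03],"rot":[0,0,0],"jaw":0.075},{"translation":[0,0,-0.03],"rot":[0,0,0],"jaw":0.088},{"translation":[0,0,-0.03],"rot":[0,0,0],"jaw":0.088},{"translation":[0,0,0],"rot":[0,0,0],"jaw":0.088}]'; python3 - <<'E'
from h import *
st(); snap("o"); crop("side",(340,180),45,"o_s"); crop("top",(245,222),35,"o_t",10)
print(delta([.436,-.04,.13],down(0)))
E
```

```text
clock: 45.0
position: [0.6526, -0.1835, 0.2594]
ee_rot: [2.215, 2.216, 0.008]
force: [0.1, -0.3, 0.2]
width: 0.945
t 45.0 pos [ 0.6526 -0.1835  0.2594] F [ 0.1 -0.3  0.2] w 0.945
R [[-0.0, 1.0, 0.01], [1.0, 0.0, -0.002], [-0.002, 0.01, -1.0]]
q [-0.19  0.55  0.63  1.45 -0.33  1.24  0.48]
o_s origin 295 135 scale 8
o_t origin 210 187 scale 10
[[0.1415, -0.2137, 0.1217], [-0.05, -0.03, 0.03]]
```

View pics/o_s.png

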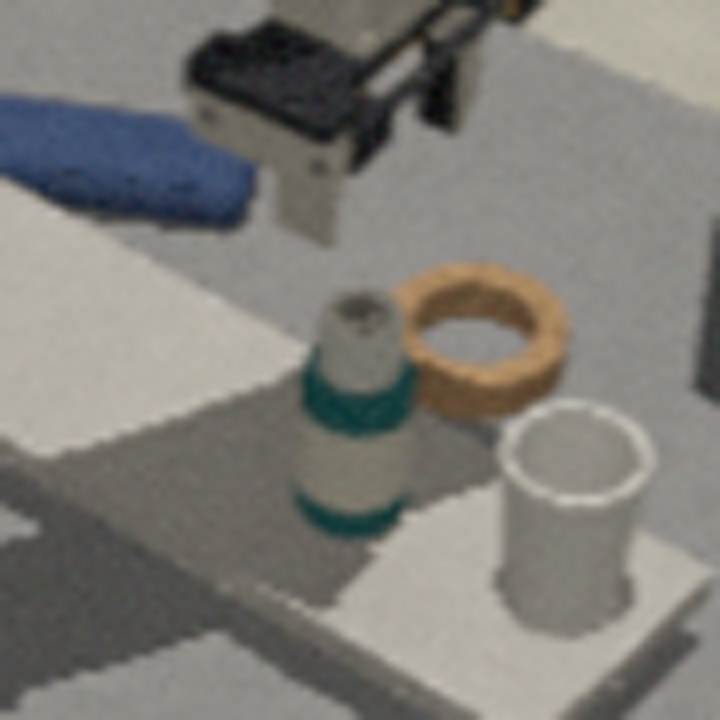

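View pics/o_t.png

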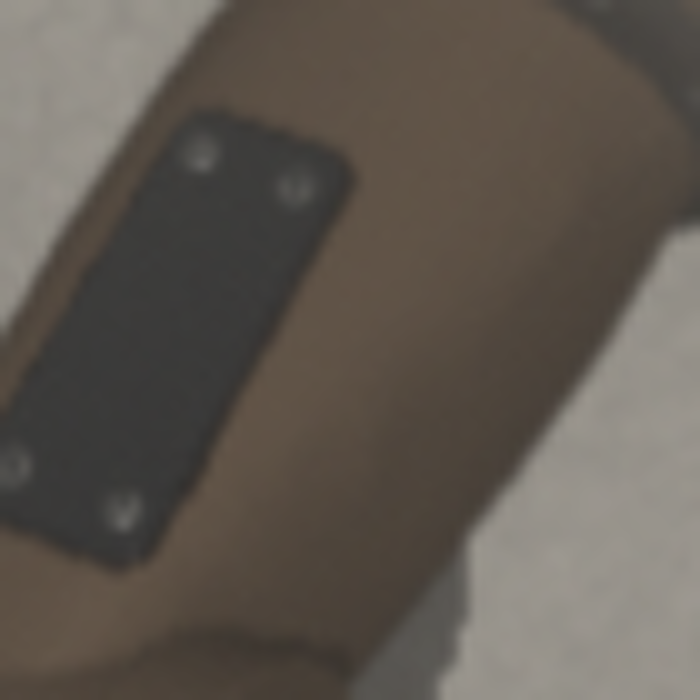

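Bottle stands. Now over the tin.

```bash
python3 -m creep '[{"translation":[0.0157,-0.0238,0.0],"rot":[0,0,0],"jaw":0.09},{"translation":[0.0157,-0.0238,0.01],"rot":[0,0,0],"jaw":0.09},{"translation":[0.0157,-0.0238,0.01],"rot":[0,0,0],"jaw":0.09},{"translation":[0.0157,-0.0238,0.015],"rot":[0,0,0],"jaw":0.09},{"translation":[0.0157,-0.0238,0.015],"rot":[0,0,0],"jaw":0.09},{"translation":[0.0157,-0.0238,0.015],"rot":[0,0,0],"jaw":0.09},{"translation":[0.0157,-0.0238,0.015],"rot":[0,0,0],"jaw":0.09},{"translation":[0.0157,-0.0238,0.015],"rot":[0,0,0],"jaw":0.09},{"translation":[0.0157,-0.0238,0.015],"rot":[0,0,0],"jaw":0.09},{"translation":[0,0,0],"rot":[0,0,0],"jaw":0.09},{"translation":[0,0,0],"rot":[0,0,0],"jaw":0.09}]'; python3 - <<'E'
from h import *
st(); snap("p"); crop("side",(265,200),45,"p_s"); print(delta([.436,-.04,.046],down(0)))
E
```

```text
clock: 46.12
position: [0.4334, -0.0396, 0.1406]
ee_rot: [-2.217, -2.222, 0.004]
force: [0.9, -0.1, -0.2]
width: 0.982
t 46.12 pos [ 0.4334 -0.0396  0.1406] F [ 0.9 -0.1 -0.2] w 0.982
R [[-0.002, 1.0, -0.004], [1.0, 0.002, 0.0], [0.0, -0.004, -1.0]]
q [-0.53  0.28  0.62  2.17 -0.24  0.75  0.25]
p_s origin 220 155 scale 8
[[0.0011, -0.001, 0.0961], [0.05, 0.03, 0.0]]
```

View pics/p_s.png

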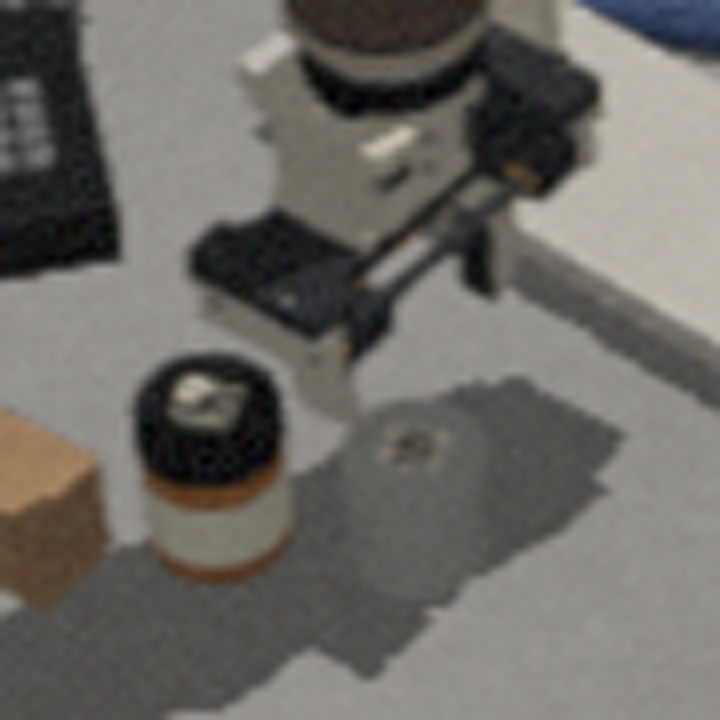

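View pics/top_p.png

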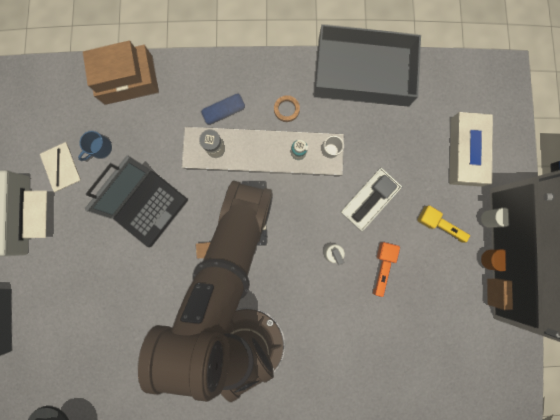

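```bash
python3 -m creep '[{"translation":[0.0005,0,0.016],"rot":[0,0,0],"jaw":0.09},{"translation":[0,0,0.016],"rot":[0,0,0],"jaw":0.09},{"translation":[0,0,0.016],"rot":[0,0,0],"jaw":0.09},{"translation":[0,0,0.016],"rot":[0,0,0],"jaw":0.09},{"translation":[0,0,0.016],"rot":[0,0,0],"jaw":0.09},{"translation":[0,0,0.012],"rot":[0,0,0],"jaw":0.09},{"translation":[0,0,0],"rot":[0,0,0],"jaw":0.09},{"translation":[0,0,0],"rot":[0,0,0],"jaw":0.09}]'; python3 -m creep '[{"translation":[0,0,0],"rot":[0,0,0],"jaw":0.0},{"translation":[0,0,0],"rot":[0,0,0],"jaw":0.0},{"translation":[0,0,0],"rot":[0,0,0],"jaw":0.0},{"translation":[0,0,0],"rot":[0,0,0],"jaw":0.0},{"translation":[0,0,0],"rot":[0,0,0],"jaw":0.0},{"translation":[0,0,0],"rot":[0,0,0],"jaw":0.0}]' 35; python3 - <<'E'
from h import *
st()
E
```

```text
clock: 46.93
position: [0.4365, -0.0409, 0.0498]
ee_rot: [-2.222, -2.221, 0.001]
force: [-0.3, 0.2, 1.1]
width: 0.98
clock: 47.43
position: [0.4366, -0.04, 0.0504]
ee_rot: [2.22, 2.222, 0.002]
force: [-0.0, 0.6, 6.8]
width: 0.713
t 47.43 pos [ 0.4366 -0.04    0.0504] F [-0.   0.6  6.8] w 0.713
R [[-0.001, 1.0, 0.001], [1.0, 0.001, 0.0], [0.0, 0.001, -1.0]]
q [-0.4   0.45  0.48  2.25 -0.42  0.53  0.41]
```

```bash
python3 -m creep '[{"translation":[0,0,-0.01],"rot":[0,0,0],"jaw":0.0},{"translation":[0,0,-0.025],"rot":[0,0,0],"jaw":0.0},{"translation":[0,0,-0.03],"rot":[0,0,0],"jaw":0.0},{"translation":[0,0,-0.03],"rot":[0,0,0],"jaw":0.0},{"translation":[0,0,-0.015],"rot":[0,0,0],"jaw":0.0},{"translation":[0,0,0],"rot":[0,0,0],"jaw":0.0}]'; python3 -m creep '[{"translation":[-0.0055,0.0272,0],"rot":[0,0,0],"jaw":0.0},{"translation":[-0.0055,0.0272,0],"rot":[0,0,0],"jaw":0.0},{"translation":[-0.0055,0.0272,0],"rot":[0,0,0],"jaw":0.0},{"translation":[-0.0055,0.0272,0],"rot":[0,0,0],"jaw":0.0},{"translation":[-0.0055,0.0272,0],"rot":[0,0,0],"jaw":0.0},{"translation":[-0.0055,0.0272,0],"rot":[0,0,0],"jaw":0.0},{"translation":[-0.0055,0.0272,0],"rot":[0,0,0],"jaw":0.0},{"translation":[-0.0055,0.0272,0],"rot":[0,0,0],"jaw":0.0},{"translation":[0,0,0.02],"rot":[0,0,0],"jaw":0.0},{"translation":[0,0,0.015],"rot":[0,0,0],"jaw":0.0},{"translation":[0,0,0],"rot":[0,0,0],"jaw":0.0},{"translation":[0,0,0],"rot":[0,0,0],"jaw":0.0}]'; python3 - <<'E'
from h import *
st(); crop("side",(320,175),45,"q_s"); print(delta([.6545,-.084,.1],down(0)))
E
```

```text
clock: 47.93
position: [0.4375, -0.0403, 0.1632]
ee_rot: [2.219, 2.22, 0.007]
force: [0.4, 0.6, -2.6]
width: 0.71
clock: 48.93
position: [0.6522, -0.0839, 0.1234]
ee_rot: [-2.219, -2.22, 0.004]
force: [-0.1, 0.7, -1.4]
width: 0.711
t 48.93 pos [ 0.6522 -0.0839  0.1234] F [-0.1  0.7 -1.4] w 0.711
R [[-0.0, 1.0, -0.004], [1.0, 0.0, 0.0], [0.0, -0.004, -1.0]]
q [-0.31  0.65  0.57  1.65 -0.4   0.97  0.4 ]
q_s origin 275 130 scale 8
[[0.0, 0.0016, 0.0246], [-0.09, 0.0, 0.01]]
```

View pics/q_s.png

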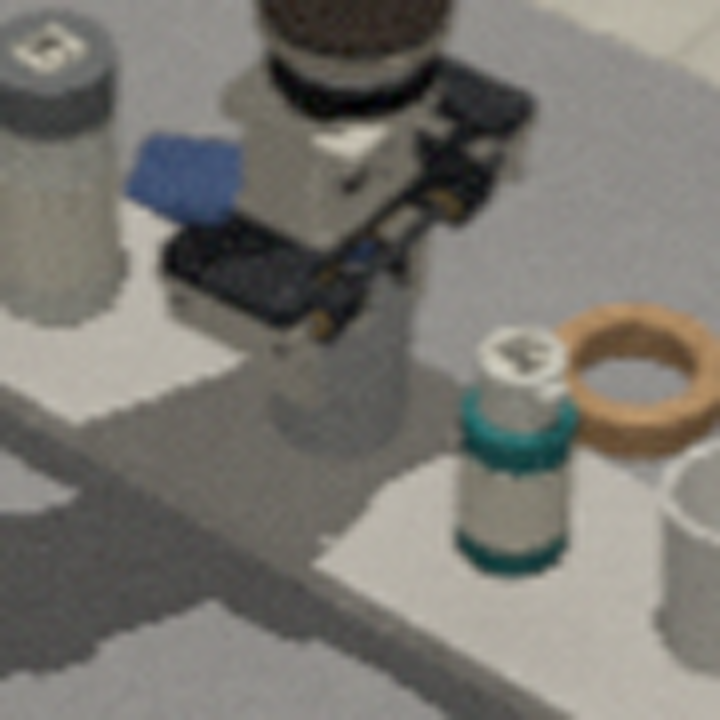

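```bash
python3 -m creep '[{"translation":[0,0.001,0.012],"rot":[0,0,0],"jaw":0.0},{"translation":[0,0,0.007],"rot":[0,0,0],"jaw":0.0},{"translation":[0,0,0.003],"rot":[0,0,0],"jaw":0.0},{"translation":[0,0,0.001],"rot":[0,0,0],"jaw":0.0},{"translation":[0,0,0.001],"rot":[0,0,0],"jaw":0.0},{"translation":[0,0,0],"rot":[0,0,0],"jaw":0.0},{"translation":[0,0,0],"rot":[0,0,0],"jaw":0.0}]'; python3 -m creep '[{"translation":[0,0,0.001],"rot":[0,0,0],"jaw":0.0},{"translation":[0,0,0],"rot":[0,0,0],"jaw":0.0},{"translation":[0,0,0],"rot":[0,0,0],"jaw":0.0}]'
```

```text
clock: 49.57
position: [0.6548, -0.0841, 0.1012]
ee_rot: [2.221, 2.222, 0.001]
force: [-0.1, 0.1, -2.5]
width: 0.71
clock: 49.82
position: [0.6549, -0.0841, 0.1006]
ee_rot: [2.221, 2.221, 0.001]
force: [-2.0, 0.4, 4.1]
width: 0.712
```

```bash
python3 -m creep '[{"translation":[0,0,0],"rot":[0,0,0],"jaw":0.09},{"translation":[0,0,0],"rot":[0,0,0],"jaw":0.09},{"translation":[0,0,0],"rot":[0,0,0],"jaw":0.09},{"translation":[0,0,0],"rot":[0,0,0],"jaw":0.09},{"translation":[0,0,-0.01],"rot":[0,0,0],"jaw":0.09},{"translation":[0,0,-0.025],"rot":[0,0,0],"jaw":0.09},{"translation":[0,0,-0.03],"rot":[0,0,0],"jaw":0.09},{"translation":[0,0,-0.03],"rot":[0,0,0],"jaw":0.09},{"translation":[0,0,-0.03],"rot":[0,0,0],"jaw":0.09},{"translation":[0,0,0],"rot":[0,0,0],"jaw":0.09}]'; python3 - <<'E'
from h import *
st(); snap("r"); crop("side",(265,200),65,"r_s",6)
o=pp("jar_label"); print(o)
print(delta([.389,.0362,.15],down(0)))
E
```

```text
clock: 50.65
position: [0.6574, -0.0853, 0.2321]
ee_rot: [2.216, 2.216, 0.009]
force: [1.6, -0.5, -0.1]
width: 0.981
t 50.65 pos [ 0.6574 -0.0853  0.2321] F [ 1.6 -0.5 -0.1] w 0.981
R [[0.0, 1.0, 0.009], [1.0, -0.0, -0.001], [-0.001, 0.009, -1.0]]
q [-0.34  0.55  0.62  1.53 -0.34  1.17  0.34]
r_s origin 200 135 scale 6
{'side': [([244.8, 202.6], 0.93), ([363.4, 205.4], 0.23)], 'top': [([230.8, 229.7], 0.49)]}
[[0.12, -0.2647, 0.0745], [-0.1, -0.02, 0.03]]
```

View pics/r_s.png

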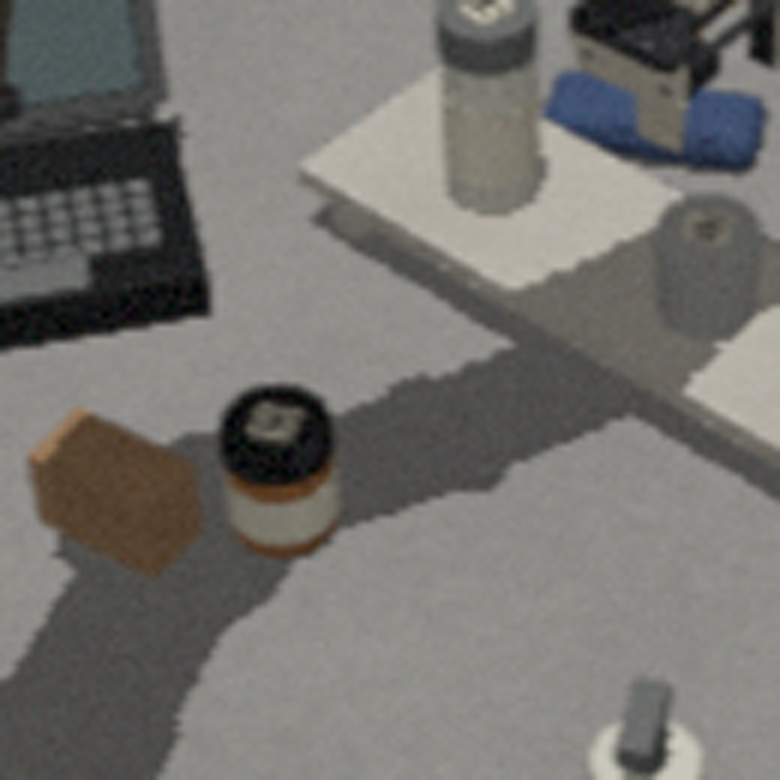

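Tin stands on the shelf, jar unchanged. Go over the jar.

```bash
python3 -m creep '[{"translation":[0.012,-0.0265,0],"rot":[0,0,0],"jaw":0.0915},{"translation":[0.012,-0.0265,0],"rot":[0,0,0],"jaw":0.0915},{"translation":[0.012,-0.0265,0.01],"rot":[0,0,0],"jaw":0.0915},{"translation":[0.012,-0.0265,0.01],"rot":[0,0,0],"jaw":0.0915},{"translation":[0.012,-0.0265,0.01],"rot":[0,0,0],"jaw":0.0915},{"translation":[0.012,-0.0265,0.01],"rot":[0,0,0],"jaw":0.0915},{"translation":[0.012,-0.0265,0.01],"rot":[0,0,0],"jaw":0.0915},{"translation":[0.012,-0.0265,0.01],"rot":[0,0,0],"jaw":0.0915},{"translation":[0.012,-0.0265,0.01],"rot":[0,0,0],"jaw":0.0915},{"translation":[0.012,-0.0265,0.005],"rot":[0,0,0],"jaw":0.0915},{"translation":[0,0,0],"rot":[0,0,0],"jaw":0.0915},{"translation":[0,0,0],"rot":[0,0,0],"jaw":0.0915}]'; python3 - <<'E'
from h import *
st(); crop("side",(250,190),45,"s_s"); print(delta([.389,.0362,.069],down(0)))
E
```

```text
clock: 51.9
position: [0.3876, 0.0364, 0.1492]
ee_rot: [-2.217, -2.223, 0.003]
force: [0.2, -0.2, 0.7]
width: 0.995
t 51.9 pos [0.3876 0.0364 0.1492] F [ 0.2 -0.2  0.7] w 0.995
R [[-0.003, 1.0, -0.002], [1.0, 0.003, 0.0], [0.0, -0.002, -1.0]]
q [-0.77  0.18  0.63  2.26 -0.16  0.74 -0.02]
s_s origin 205 145 scale 8
[[0.0002, -0.0004, 0.0808], [-0.02, 0.0, 0.09]]
```

View pics/s_s.png

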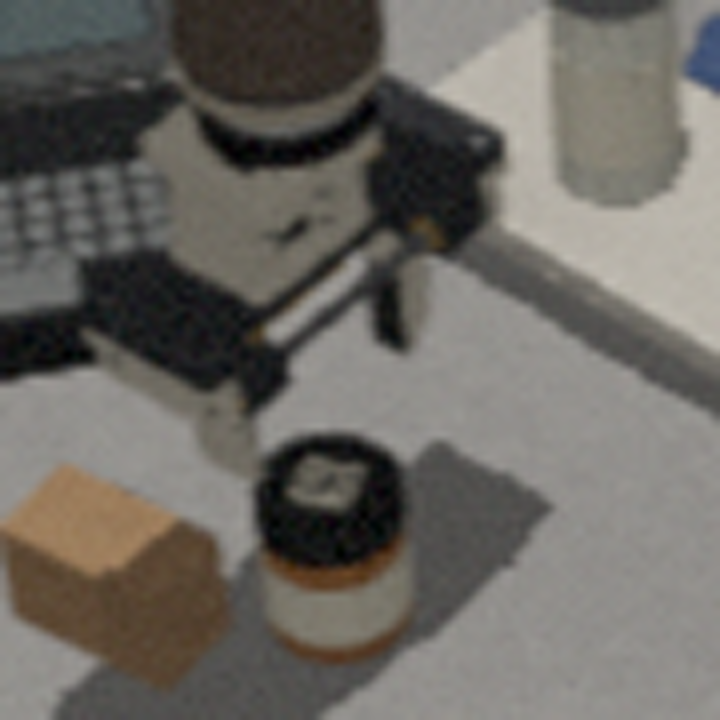

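```bash
python3 -m creep '[{"translation":[0,0,0.016],"rot":[0,0,0],"jaw":0.0915},{"translation":[0,0,0.016],"rot":[0,0,0],"jaw":0.0915},{"translation":[0,0,0.016],"rot":[0,0,0],"jaw":0.0915},{"translation":[0,0,0.014],"rot":[0,0,0],"jaw":0.0915},{"translation":[0,0,0.010],"rot":[0,0,0],"jaw":0.0915},{"translation":[0,0,0.008],"rot":[0,0,0],"jaw":0.0915},{"translation":[0,0,0],"rot":[0,0,0],"jaw":0.0915},{"translation":[0,0,0],"rot":[0,0,0],"jaw":0.0915}]'; python3 -m creep '[{"translation":[0,0,0],"rot":[0,0,0],"jaw":0.0},{"translation":[0,0,0],"rot":[0,0,0],"jaw":0.0},{"translation":[0,0,0],"rot":[0,0,0],"jaw":0.0},{"translation":[0,0,0],"rot":[0,0,0],"jaw":0.0},{"translation":[0,0,0],"rot":[0,0,0],"jaw":0.0},{"translation":[0,0,0],"rot":[0,0,0],"jaw":0.0}]' 35; python3 - <<'E'
from h import *
st()
E
```

```text
clock: 52.62
position: [0.3901, 0.0353, 0.0698]
ee_rot: [2.222, 2.221, -0.001]
force: [-0.3, 0.3, -0.1]
width: 0.996
clock: 53.12
position: [0.3899, 0.0361, 0.0703]
ee_rot: [2.221, 2.222, 0.002]
force: [0.1, 0.1, 5.3]
width: 0.733
t 53.12 pos [0.3899 0.0361 0.0703] F [0.1 0.1 5.3] w 0.733
R [[-0.001, 1.0, 0.001], [1.0, 0.001, 0.0], [0.0, 0.001, -1.0]]
q [-0.64  0.36  0.52  2.34 -0.36  0.52  0.17]
```

```bash
python3 -m creep '[{"translation":[0,0,-0.01],"rot":[0,0,0],"jaw":0.0},{"translation":[0,0,-0.025],"rot":[0,0,0],"jaw":0.0},{"translation":[0,0,-0.03],"rot":[0,0,0],"jaw":0.0},{"translation":[0,0,-0.03],"rot":[0,0,0],"jaw":0.0},{"translation":[0,0,-0.015],"rot":[0,0,0],"jaw":0.0},{"translation":[0,0,0],"rot":[0,0,0],"jaw":0.0}]'; python3 -m creep '[{"translation":[-0.003,0.0269,0],"rot":[0,0,0],"jaw":0.0},{"translation":[-0.003,0.0269,0],"rot":[0,0,0],"jaw":0.0},{"translation":[-0.003,0.0269,0],"rot":[0,0,0],"jaw":0.0},{"translation":[-0.003,0.0269,0],"rot":[0,0,0],"jaw":0.0},{"translation":[-0.003,0.0269,0],"rot":[0,0,0],"jaw":0.0},{"translation":[-0.003,0.0269,0],"rot":[0,0,0],"jaw":0.0},{"translation":[-0.003,0.0269,0],"rot":[0,0,0],"jaw":0.0},{"translation":[-0.003,0.0269,0],"rot":[0,0,0],"jaw":0.0},{"translation":[-0.003,0.0269,0],"rot":[0,0,0],"jaw":0.0},{"translation":[-0.003,0.0269,0],"rot":[0,0,0],"jaw":0.0},{"translation":[0,0,0],"rot":[0,0,0],"jaw":0.0},{"translation":[0,0,0],"rot":[0,0,0],"jaw":0.0}]'; python3 - <<'E'
from h import *
st(); crop("side",(300,160),45,"u_s"); print(delta([.659,.0055,.12],down(0)))
E
```

```text
clock: 53.62
position: [0.391, 0.0363, 0.1824]
ee_rot: [2.22, 2.221, 0.008]
force: [1.3, 0.3, -3.6]
width: 0.736
clock: 54.62
position: [0.6585, 0.0055, 0.1773]
ee_rot: [-2.22, -2.221, 0.004]
force: [-1.0, 0.3, -3.9]
width: 0.732
t 54.62 pos [0.6585 0.0055 0.1773] F [-1.   0.3 -3.9] w 0.732
R [[-0.0, 1.0, -0.003], [1.0, 0.0, -0.001], [-0.001, -0.003, -1.0]]
q [-0.48  0.6   0.62  1.59 -0.38  1.08  0.24]
u_s origin 255 115 scale 8
[[-0.0002, 0.0017, 0.0576], [-0.2, 0.03, 0.0]]
```

View pics/u_s.png

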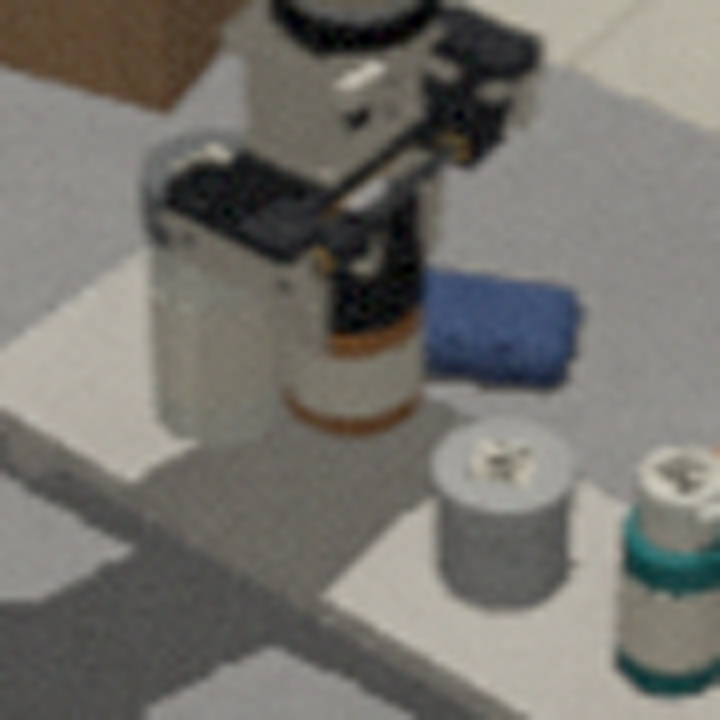

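```bash
python3 -m creep '[{"translation":[-0.001,0,0.015],"rot":[0,0,0],"jaw":0.0},{"translation":[0,0,0.015],"rot":[0,0,0],"jaw":0.0},{"translation":[0,0,0.012],"rot":[0,0,0],"jaw":0.0},{"translation":[0,0,0.008],"rot":[0,0,0],"jaw":0.0},{"translation":[0,0,0.003],"rot":[0,0,0],"jaw":0.0},{"translation":[0,0,0.001],"rot":[0,0,0],"jaw":0.0},{"translation":[0,0,0.001],"rot":[0,0,0],"jaw":0.0},{"translation":[0,0,0],"rot":[0,0,0],"jaw":0.0},{"translation":[0,0,0],"rot":[0,0,0],"jaw":0.0}]'
```

```text
clock: 55.42
position: [0.6589, 0.005, 0.1256]
ee_rot: [2.22, 2.222, 0.001]
force: [-0.2, 0.3, -2.2]
width: 0.733
```

```bash
python3 -m creep '[{"translation":[0,0,0.002],"rot":[0,0,0],"jaw":0.0},{"translation":[0,0,0.001],"rot":[0,0,0],"jaw":0.0},{"translation":[0,0,0.001],"rot":[0,0,0],"jaw":0.0},{"translation":[0,0,0],"rot":[0,0,0],"jaw":0.0},{"translation":[0,0,0],"rot":[0,0,0],"jaw":0.0}]'; python3 -m creep '[{"translation":[0,0,0.001],"rot":[0,0,0],"jaw":0.0},{"translation":[0,0,0],"rot":[0,0,0],"jaw":0.0},{"translation":[0,0,0],"rot":[0,0,0],"jaw":0.0}]'
```

```text
clock: 55.83
position: [0.6585, 0.005, 0.1209]
ee_rot: [-2.221, -2.222, 0.0]
force: [-0.6, -0.0, -3.5]
width: 0.732
clock: 56.08
position: [0.6587, 0.0049, 0.1204]
ee_rot: [2.221, 2.222, 0.001]
force: [-1.9, -0.1, 2.4]
width: 0.733
```

Contact; release, rise, retreat toward the robot and check everything.

```bash
python3 -m creep '[{"translation":[0,0,0],"rot":[0,0,0],"jaw":0.0915},{"translation":[0,0,0],"rot":[0,0,0],"jaw":0.0915},{"translation":[0,0,0],"rot":[0,0,0],"jaw":0.0915},{"translation":[0,0,0],"rot":[0,0,0],"jaw":0.0915},{"translation":[0,0,-0.01],"rot":[0,0,0],"jaw":0.0915},{"translation":[0,0,-0.025],"rot":[0,0,0],"jaw":0.0915},{"translation":[0,0,-0.03],"rot":[0,0,0],"jaw":0.0915},{"translation":[0,0,-0.03],"rot":[0,0,0],"jaw":0.0915},{"translation":[0,0,-0.03],"rot":[0,0,0],"jaw":0.0915},{"translation":[0,0,-0.03],"rot":[0,0,0],"jaw":0.0915},{"translation":[0,0,-0.02],"rot":[0,0,0],"jaw":0.0915},{"translation":[0,0,0],"rot":[0,0,0],"jaw":0.0915}]'; python3 -m creep '[{"translation":[0,-0.03,0],"rot":[0,0,0],"jaw":0.0915},{"translation":[0,-0.03,0],"rot":[0,0,0],"jaw":0.0915},{"translation":[0,-0.03,0],"rot":[0,0,0],"jaw":0.0915},{"translation":[0,-0.03,0],"rot":[0,0,0],"jaw":0.0915},{"translation":[0,-0.03,0],"rot":[0,0,0],"jaw":0.0915},{"translation":[0,-0.03,0],"rot":[0,0,0],"jaw":0.0915},{"translation":[0,-0.03,0],"rot":[0,0,0],"jaw":0.0915},{"translation":[0,0,0],"rot":[0,0,0],"jaw":0.0915},{"translation":[0,0,0],"rot":[0,0,0],"jaw":0.0915},{"translation":[0,0,0],"rot":[0,0,0],"jaw":0.0915}]'; python3 - <<'E'
from h import *
st(); snap("z")
for t in "screen_handle screen_hinge tub_label bottle_label jar_label tin_label tumbler dock scanner".split():
    o=pp(t); 
    try: print(t,o,tri([(n,o[n][0][0]) for n in o]))
    except Exception as e: print(t,o)
E
```

```text
clock: 57.08
position: [0.6605, 0.0041, 0.3009]
ee_rot: [2.218, 2.218, 0.009]
force: [0.3, -0.8, 0.3]
width: 0.997
clock: 57.92
position: [0.449, 0.0051, 0.2954]
ee_rot: [2.22, 2.222, 0.002]
force: [-0.1, -0.3, 0.2]
width: 0.997
t 57.92 pos [0.449  0.0051 0.2954] F [-0.1 -0.3  0.2] w 0.997
R [[-0.001, 1.0, 0.001], [1.0, 0.001, 0.001], [0.001, 0.001, -1.0]]
q [-0.77  0.08  0.7   1.93 -0.06  1.14 -0.04]
screen_handle {'side': [([194.7, 107.9], 0.56), ([343.1, 169.1], 0.23)], 'top': [([96.7, 177.9], 0.8), ([266.2, 150.4], 0.28)]} (array([0.54170782, 0.41716661, 0.2509299 ]), np.float64(0.7643223962980371))
screen_hinge {'side': [([201.9, 157.1], 0.78)], 'top': [([128.0, 191.5], 0.82)]} (array([0.52364307, 0.39729763, 0.03187119]), np.float64(0.08953030182643758))
tub_label {'side': [([286.3, 135.4], 0.88)], 'top': [([203.2, 139.0], 0.92)]} (array([0.6759721 , 0.10513527, 0.18002179]), np.float64(3.6094719068474617))
bottle_label {'side': [([340.2, 172.0], 0.75), ([284.7, 137.0], 0.35)], 'top': [([300.8, 142.9], 0.51)]} (array([ 0.65130208, -0.1840779 ,  0.17181453]), np.float64(0.4391766811527527))
jar_label {'side': [([299.5, 154.8], 0.77)], 'top': [([238.8, 143.2], 0.77), ([370.2, 197.8], 0.46)]} (array([0.65989371, 0.00724745, 0.14759378]), np.float64(0.38943283312690746))
tin_label {'side': [([317.6, 172.2], 0.82)], 'top': [([266.2, 145.8], 0.76)]} (array([ 0.65883425, -0.07767164,  0.10805955]), np.float64(0.30267463199603095))
tumbler {'side': [([361.8, 207.9], 0.65)], 'top': [([330.2, 152.9], 0.74)]} (array([ 0.6408791 , -0.28786417,  0.06517805]), np.float64(0.1557133582319006))
dock {'side': [], 'top': [([261.8, 152.4], 0.67), ([370.0, 198.0], 0.63)]}
scanner {'side': [([372.2, 264.4], 0.89), ([343.5, 318.7], 0.88)], 'top': [([379.1, 266.4], 0.86), ([370.5, 199.7], 0.79)]} (array([ 0.30951323, -0.46076776,  0.19354822]), np.float64(13.6965126578355))
```

View pics/side_z.png

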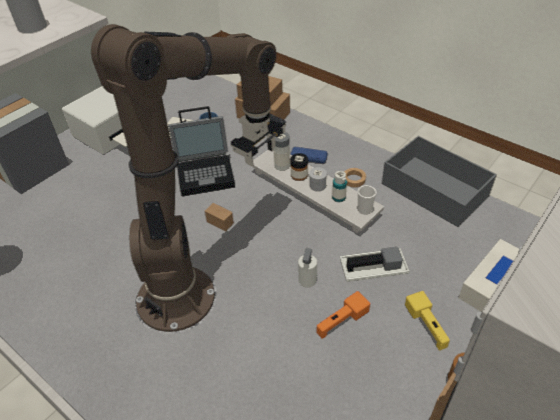

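View pics/top_z.png

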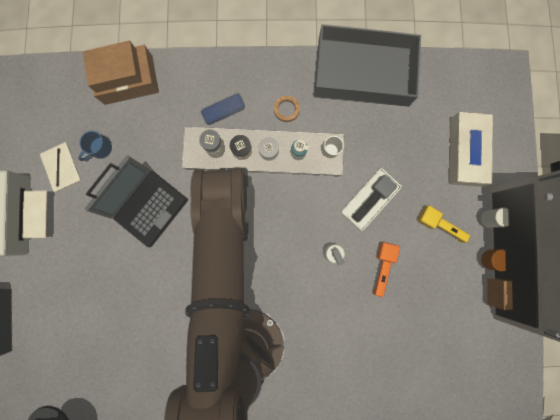

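```bash
python3 - <<'E'
from h import *
crop("top",(372,199),36,"dk_t9",10); crop("side",(310,175),50,"f_s",7)
E
```

```text
dk_t9 origin 336 163 scale 10
f_s origin 260 125 scale 7
```

View pics/dk_t9.png

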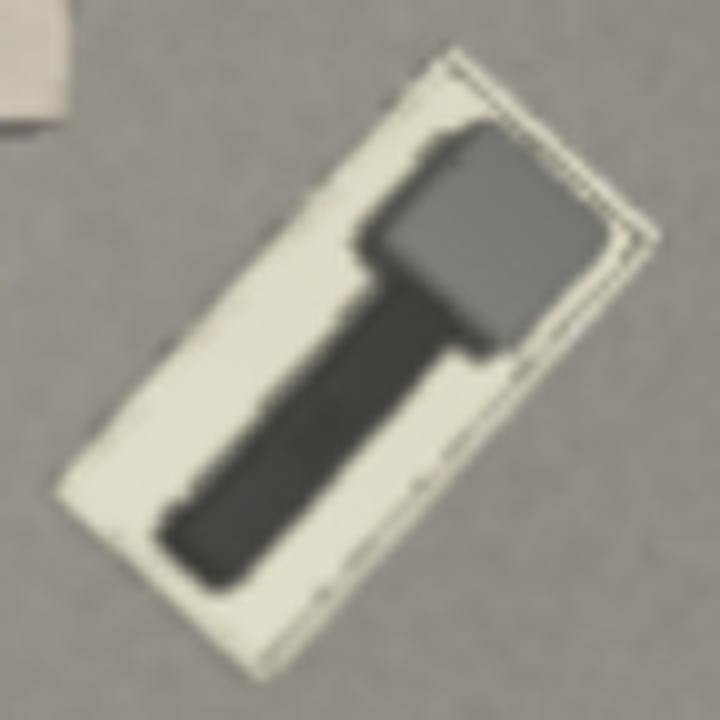

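View pics/f_s.png

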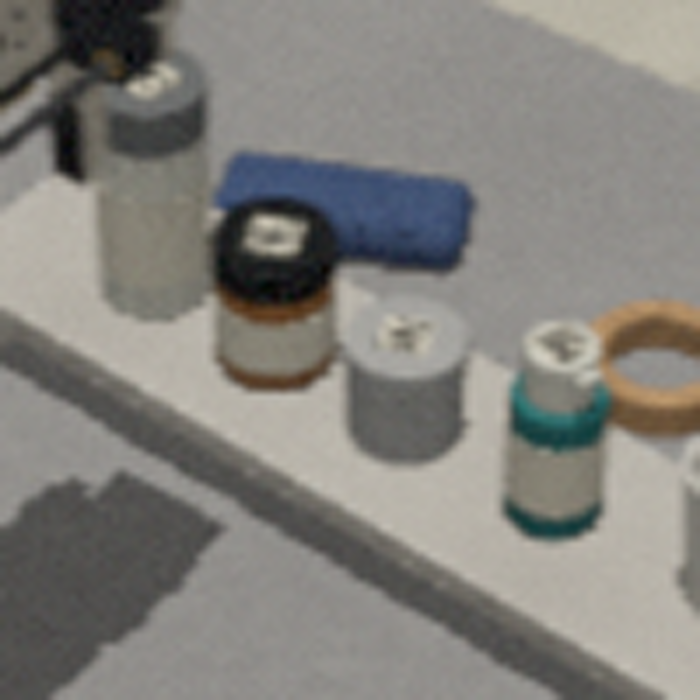

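The scanner lies flat within 1–2 mm of where it started in the dock. All four containers stand upright on the board, and the screen is open.

```bash
python3 - <<'E'
from cell import arm
print(arm.sign_off())
E
```

```text
the job is handed in; nothing more can be done
None
```

I handed the job in at about 58 s of the 210 s allowed. It gives no verdict, so everything below comes from my own checks.

- **Screen:** I raised it by its handle, and the path the gripper measured put it at 1.743 rad (99.9°). An image check after letting go gave about 100°; the last one came out nearer 97°, still within 94 to 106° (single readings are noisy).
- **Scanning:** I scanned tub, bottle, jar and tin in that order, each for more than a second, with the window about 10 cm above the label by my measurements. The jar had been knocked aside by several centimetres before its turn. I saw this in the picture, measured it again and scanned it at its new place.
- **Scanner:** it is flat back in its dock, within a millimetre or two of its starting position in the final close-up.
- **Containers:** the last pictures show tub, jar, tin and bottle upright near the board's centre line. The tumbler measured about 10 mm from its first reading; I never touched it, so that is most likely measurement error.

Some network readings disagreed with the pictures. The tub's final label reading was poor (3.6 px error). The dock and scanner readings confused the dock with the shelf and the scanner with the orange look-alike. For those I relied on the pictures and the measured placing poses.

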